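# Check-weigh sample tubs and load the tray packer

### The job

First press the packer's green release button so that its tray pops out. Then check-weigh the tubs one by one in lid order red, yellow, green, blue (some colours are missing): stand each upright in the middle of the scale's round pan with no edge overhanging, let go of it for a second, and afterwards stand it flat in the open tray. When all the tubs that are there stand in the tray, push the tray fully home until it clicks and stays shut, and leave everything else where it is.

Things in the scene. Friction and masses are not known exactly. Their poses are not given: they have to be found in the camera images.
- packer: steel tray packer, fixed to the table, its place and yaw vary. Origin: centre of its low front part on the table; its x axis points away from the robot (into the machine), y left, z up. Low front part 260 wide (y), from x = -100 to +35, roof top 78 high; behind it (x over 35) the machine is 150 high. The tray slides out of its front towards -x
- tray (a joint): how far the tray is out, m: about 0 (within 2 mm) when latched home, 0.130 fully out; a spring always pushes it out (4 N when home, 1.6 N when out). It starts latched home. To close it, push its front plate along +x of the packer to its hard stop, 5 mm past 0: about 8 N at the click, more against the stop, then it springs back to 0 and stays
- tray_front (a point): centre of the outer face of the tray's red front plate (234 wide, 60 high, 18 thick, from 5 to 65 above the table), 40 above the table; moves with the tray. Its axes are the packer's
- tray_in (a point): centre of the aluminium tray's inner floor (10 above the table), moves with the tray; its axes are the packer's. Inside 130 in x by 202 in y; side and back walls 20 above the inner floor, the front plate 55 above it. Fully out, the whole inside lies clear of the roof. Three tubs stand side by side along y, for instance at y = -66, 0 and +66. The roof clears standing tubs by 12
- release_top (a point): middle of the top of the round green release button (28 across) on the packer's roof, 92 above the table, 20 before the packer's origin; it is pressed straight down, travel 8, 1.6 N at first, 5.2 N fully down; the tray is freed when it is about 5 down. It springs up again, and dips by itself as the tray clicks home
- scale: low grey bench scale, fixed to the table, 190 x 150 x 18, place and yaw vary; origin centre of its underside
- pan (a point): centre of the top of the scale's round steel pan (72 across, 6 thick), whose top is 24 above the table, 25 ahead (x) of the scale's centre; anything off the pan lands on the scale's top 6 lower
- mat: thin cork mat 220 x 220 x 4, fixed, on which the tubs start; origin centre of its underside. It and the scale swap sides (left and right) from start to start
- tub_red: closed round white tub with a red lid, 56 across, 46 high, about 140 g; origin centre of its underside, z up. May be absent
- tub_yellow: closed round white tub with a yellow lid, 56 across, 46 high, about 140 g; origin centre of its underside, z up. May be absent
- tub_green: closed round white tub with a green lid, 56 across, 46 high, about 140 g; origin centre of its underside, z up. May be absent
- tub_blue: closed round white tub with a blue lid, 56 across, 46 high, about 140 g; origin centre of its underside, z up. May be absent
- spatula: spatula lying; not part of the job, leave it where it is
- label_block: block of labels, 60 x 45 x 30; not part of the job, leave it where it is
- measure_cup: steel measuring cup, 68 across, 70 high; not part of the job, leave it where it is
- brush: hand brush lying; not part of the job, leave it where it is
- marker: black marker, 130 x 14 x 14, lying; not part of the job, leave it where it is
Things that resemble listed ones, but are neither listed nor needed, are in the scene too. There is more than one size of the scale; the one meant has the size given above.

How it is judged:
By the outcome, as a careful person would: the job done as asked, in the order asked, and still so for the second after the job is handed in, with the robot touching nothing.
Of tub_red, tub_yellow, tub_green, tub_blue only 2 to 3 are there at a start; the rules pass over those that are not, and their reading is None.
At some moment in a run one of tub_red, tub_yellow, tub_green, tub_blue may be knocked a few centimetres aside while the robot is not near it.
It also fails if it takes over 210 s, if anything falls off the work surface, if the arm or the gripper's body presses on something with over 40 N, if the wrist force passes 120 N, or if a joint passes its speed limit or range.

### The arm

A 6-joint arm with a two-finger parallel gripper is mounted at the origin on the work surface. World frame = base frame: x ahead of the robot, y to its left, z up, the work surface at z = 0. Lengths are in m, angles in rad, forces in N, time in s.
With the tool pointing down it reaches from about 0.375 to 0.9 m from the base axis. Payload 3.1 kg.
Tool frame: the origin (TCP) lies midway between the tips of the shut fingers; the grasp point (between the pads) lies bot.grip_point_offset behind it (bot.grip_point_offset is the distance from the TCP to the grasp point, in m); z points along the fingers, y is the direction in which the jaws open and shut (so a half turn about z gives the same grasp; the last joint's range is limited). The gripper opens to 85 mm and grips with 20 to 120 N. Pads are 22 mm wide; open, the fingers measure 114 mm over their backs; the gripper's body (76 mm by 85 mm) begins 54 mm behind the grasp point. The pads swing forward as they close: fully open they stand 13 mm farther back than shut.
Start: joints at [-1.52, 0.527, 1.433, -0, 1.181, -0.178], TCP at [0.142, -0.609, 0.197] pointing down, gripper open.
Joint ranges: [-3.08, 3.08], [-0.75, 2.2], [0.22, 2.44], [-1.43, 4.57], [0, 2.65], [-2.85, 2.85]. Speed limits (rad/s): [2.79, 2.79, 3.14, 3.14, 3.14, 3.14].

### API

Orientations are given as a unit quaternion [w, x, y, z].
In Python, from station import telemetry, cams, job, bot gives the robot as it stands.
- The arm moves only by the tool play_rows, never from a script. Its argument "series" is a list of rows, each an object with "rot": the turn, a rotation vector about the tool's x, y, z as a fraction of full scale, a list of three; "offset": the shift along the tool's x, y, z as a fraction of full scale, a list of three; "gripper": the closure, from 0 (fully open) to 1 (shut). In form: [{"rot": [rx, ry, rz], "offset": [dx, dy, dz], "gripper": gripper}, ...]. A call has 1 to 10 rows; each row is the pose to reach, as a shift and turn from the pose measured when the call began, along the tool's axes at that moment; what a row does not reach only later rows make up. Full scale, the value 1, is 100 mm for a shift and 120 degrees for a turn. A row lasts 1/10 s, in which the tool goes at most 50 mm and 8.59 degrees, less where a joint would pass 70% of its speed; a pose out of reach is approached as far as the arm can. A call with a number of a shift or a turn outside -1 to 1 is refused whole. A call with a gripper value outside its range is refused whole. The fingers move at their own pace and stop on an object; the grip force is fixed at half the most. Time passes only in rows, so rows that repeat a pose let the fingers close. It gives the time, the measured TCP pose, the force and the opening at its end, in the units of the state.
- telemetry.get_state(): the state, without advancing time (a new reading comes with each control period).
- cams.get_image(name): name is "scene" or "top" or "wrist"; returns (picture, depth): 420x560x3 uint8, red, green, blue; 420x560 float32, m along the optical axis (not along the pixel's ray), 0 where there is no reading.
- cams.calibration(name): a dict with "intrinsics" (3x3 intrinsics, pixels), "T" (4x4, takes a point from camera to world coordinates); the wrist camera has in their place "hand_eye" (4x4, takes a point from camera to tool coordinates, whose origin is the TCP and whose axes are the flange's). Camera axes: x right, y up, looking along -z (the intrinsics and any distortion apply to the point x, -y, -z); pixel columns grow to the right and rows downward; lengths in m; the calibration is good to about 2 mm. A picture is of the moment at which its call begins: read the wrist's pose just before it. calibration takes no time and is no camera call.
- job.close_job(): hands the job in, once; it reports no verdict.
The state is a dict: "time": time; "joint_pos": joint angles; "joint_vel": joint speeds; "effort": joint torques, N m; "eef_pos": TCP position; "eef_rot": TCP orientation; "force": force on the tool from outside, world axes, zero at the start; "moment": the same for the moment, N m; "finger_gap": finger opening in m.
Only numpy, scipy, OpenCV 4.12 (cv2) and the standard library are available. Lean on these libraries where they do the work, as an engineer would, in place of code of your own. Each camera call takes 0.05 s, during which the arm holds its last target. There are 200 camera calls.

## Working session

There is one attempt and no reset: what is moved stays moved. The work goes in short steps, Python scripts to look and compute and a tool call to move; the robot and the scene stay as the last step left them, time stands still between calls to the robot, and variables do not carry over. Pictures are saved under pics/ and viewed, about 12 in all and at most 16, crops included, and the job is handed in when it is done.

Besides the shell and the picture viewer there is one more tool, called after "Emit:" as name([rows], argument=value, ...), one row to a line, values as JSON. play_rows: Moves the arm, as the interface text tells. Shift numbers are shares of 100 mm and turn numbers shares of 120 degrees, none past 1 either way. Its arguments: {"type":"object","properties":{"series":{"type":"array"}},"required":["series"]}

```bash
mkdir -p pics; ls
cat > h.py <<'E'
import numpy as np, cv2
from station import telemetry, cams, job, bot
from scipy.spatial.transform import Rotation as R
def st(): return telemetry.get_state()
def Tt(s):
    T=np.eye(4); q=s['eef_rot']; T[:3,:3]=R.from_quat([q[1],q[2],q[3],q[0]]).as_matrix(); T[:3,3]=s['eef_pos']; return T
def shot(n,save=None):
    s=st(); im,d=cams.get_image(n); c=cams.calibration(n)
    if 'T' in c: T=np.array(c['T'])
    else: T=Tt(s)@np.array(c['hand_eye'])
    if save: cv2.imwrite(f'pics/{save}.png',cv2.cvtColor(im,cv2.COLOR_RGB2BGR))
    return im,d,np.array(c['intrinsics']),T
def ray(px,K,T,z):
    px=np.atleast_2d(np.array(px,float)); v=np.c_[(px[:,0]-K[0,2])/K[0,0],-(px[:,1]-K[1,2])/K[1,1],-np.ones(len(px))]@T[:3,:3].T
    return T[:3,3]+v*((z-T[2,3])/v[:,2])[:,None]
def cloud(d,K,T):
    u,v=np.meshgrid(np.arange(d.shape[1]),np.arange(d.shape[0]))
    P=np.stack([(u-K[0,2])/K[0,0]*d,-(v-K[1,2])/K[1,1]*d,-d],-1)
    return P@T[:3,:3].T+T[:3,3]
E
python3 - <<'E'
from h import *
s=st();print(s,bot.grip_point_offset)
for n in('scene','top'):
    im,d,K,T=shot(n,n+'0');print(n,K.round(1).tolist(),T.round(3).tolist(),cams.calibration(n).keys(),(d>0).mean())
a=cv2.imread('pics/scene0.png');b=cv2.imread('pics/top0.png')
print(cams.calibration('wrist'))
E
```

```text
pics
{'time': 0.0, 'joint_pos': array([-1.51949948e+00,  5.28493910e-01,  1.43389955e+00, -2.23726964e-05,
        1.18140090e+00, -1.78523976e-01]), 'joint_vel': array([-0.00173351, -0.00102426,  0.00171692,  0.00049805, -0.00123981,
       -0.00133852]), 'effort': array([-9.51750917e-04, -4.42342615e+01, -1.78026563e+01, -1.70161447e-04,
        8.55073653e-03, -1.26412630e-05]), 'eef_pos': array([ 0.14234302, -0.60776256,  0.19631754]), 'eef_rot': array([-1.09928233e-03,  9.93403970e-01,  1.14661849e-01,  5.96585415e-05]), 'force': array([ 0.71589405, -0.08802471, -0.30454044]), 'moment': array([ 0.03702233,  0.01494974, -0.01013424]), 'finger_gap': 0.08548326686938157} 0.0187
scene [[390.4, 0.0, 287.5], [0.0, 390.4, 209.2], [0.0, 0.0, 1.0]] [[0.433, -0.753, 0.496, 1.174], [0.902, 0.36, -0.24, -0.292], [0.002, 0.551, 0.835, 1.217], [0.0, 0.0, 0.0, 1.0]] dict_keys(['intrinsics', 'T']) 0.9958928571428571
top [[410.7, 0.0, 280.7], [0.0, 410.7, 209.3], [0.0, 0.0, 1.0]] [[-0.02, 0.98, -0.197, 0.283], [-1.0, -0.021, -0.002, 0.026], [-0.006, 0.197, 0.98, 1.19], [0.0, 0.0, 0.0, 1.0]] dict_keys(['intrinsics', 'T']) 0.9961819727891157
{'intrinsics': array([[367.77341481,   0.        , 284.55611131],
       [  0.        , 367.77341481, 215.79316293],
       [  0.        ,   0.        ,   1.        ]]), 'hand_eye': array([[-9.48195632e-04,  9.55061978e-01,  2.96404656e-01,
         7.45336651e-02],
       [ 9.99999307e-01,  1.11242480e-03, -3.85417867e-04,
         1.68987954e-04],
       [-6.97825838e-04,  2.96404085e-01, -9.55062371e-01,
        -1.77609259e-01],
       [ 0.00000000e+00,  0.00000000e+00,  0.00000000e+00,
         1.00000000e+00]])}
```

View pics/top0.png

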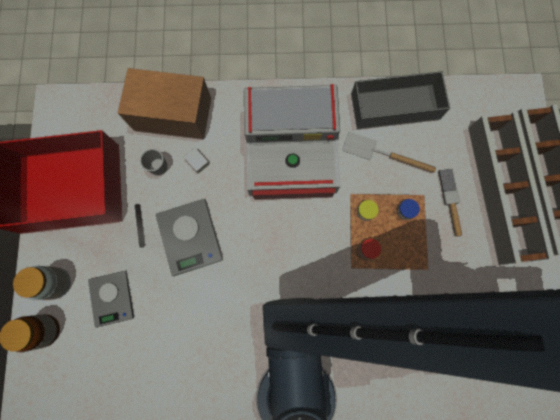

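View pics/scene0.png

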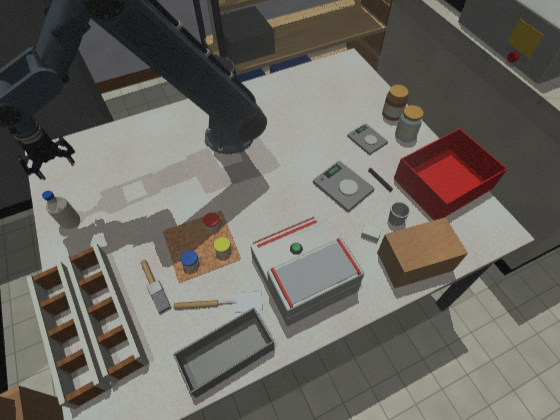

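The top view shows red (371,248), yellow (369,210) and blue (409,209) tubs on the mat on the right. The large scale's pan is at (185,229) and the release button at (292,160). Now I'll measure these.

```bash
cat > m.py <<'E'
from h import *
def blob(hsv,hr,box,smin=110,vmin=60):
    x0,y0,x1,y1=box; m=np.zeros(hsv.shape[:2],np.uint8)
    for a,b in hr: m|=cv2.inRange(hsv,(a,smin,vmin),(b,255,255))
    k=np.zeros_like(m);k[y0:y1,x0:x1]=m[y0:y1,x0:x1]
    n,l,s,c=cv2.connectedComponentsWithStats(k)
    if n<2: return None
    i=1+s[1:,4].argmax(); return c[i],s[i],(l==i)
COL=dict(red=[(0,6),(172,180)],yellow=[(22,34)],green=[(50,85)],blue=[(105,128)])
E
python3 - <<'E'
from m import *
im,d,K,T=shot('top');P=cloud(d,K,T);h=cv2.cvtColor(im,cv2.COLOR_RGB2HSV)
im2,d2,K2,T2=shot('scene');P2=cloud(d2,K2,T2);h2=cv2.cvtColor(im2,cv2.COLOR_RGB2HSV)
for n,b,b2 in(('red',(350,195,428,270),(160,205,240,275)),('yellow',(350,195,428,270),(160,205,240,275)),('blue',(350,195,428,270),(160,205,240,275)),('green',(280,148,305,172),(284,238,308,258))):
    z=.05 if n!='green' else .092
    for hh,KK,TT,PP,bb in((h,K,T,P,b),(h2,K2,T2,P2,b2)):
        r=blob(hh,COL[n],bb); 
        if r is None: print(n,None);continue
        top=r[2]&(PP[...,2]>z-.008); c=np.argwhere(top).mean(0)[::-1] if top.any() else r[0]
        print(n,c.round(1),r[1],ray(c,KK,TT,z).round(4)[0],'cloud',PP[r[2]][:,2].max().round(3), np.median(PP[top],0).round(4) if top.any() else None)
# pan: bright disc near (185,229), scale footprint
for bb in [(150,190,230,282)]:
    x0,y0,x1,y1=bb; S=P[y0:y1,x0:x1]; m=(S[...,2]>.0115)&(S[...,2]<.035)
    n,l,s_,c=cv2.connectedComponentsWithStats(m.astype(np.uint8)); i=1+s_[1:,4].argmax(); q=S[l==i]
    r=cv2.minAreaRect((q[:,:2]*1000).astype(np.float32)); print('scale',r, np.median(q[:,2]))
    mp=(S[...,2]>.0213)&(l==i); q=S[mp]; print('pan cloud',q.mean(0),q.min(0),q.max(0))
g=cv2.cvtColor(im,cv2.COLOR_RGB2GRAY); 
mm=np.zeros_like(g); mm[205:250,165:205]=(g[205:250,165:205]>150); n,l,s_,c=cv2.connectedComponentsWithStats(mm); i=1+s_[1:,4].argmax(); print('pan img',s_[i],ray(c[i],K,T,.024))
# packer roof low & high
S=P[80:200,235:350]
for lo,hi in((.07,.086),(.142,.16)):
    q=S[(S[...,2]>lo)&(S[...,2]<hi)]; r=cv2.minAreaRect((q[:,:2]*1000).astype(np.float32)); print('packer',lo,r,cv2.boxPoints(r).round(0).tolist())
# red plate
r=[ (v,u) for v in range(172,205) for u in range(240,345) if h[v,u,1]>130 and (h[v,u,0]<8 or h[v,u,0]>170)]
q=np.array([P[v,u] for v,u in r]); print('plate',len(q),q.min(0),q.max(0)); q=q[(q[:,2]>.03)]; print(cv2.minAreaRect((q[:,:2]*1000).astype(np.float32)))
cv2.imwrite('pics/crop1.png',cv2.resize(cv2.cvtColor(im[70:280,140:440],cv2.COLOR_RGB2BGR),None,fx=2.6,fy=2.6,interpolation=cv2.INTER_CUBIC))
E
```

```text
red [370.4 248.3] [361 238  20  21 318] [ 0.3967 -0.2183  0.05  ] cloud 0.057 [ 0.3973 -0.218   0.0508]
red [210.4 219.1] [203 213  16  14 172] [ 0.4006 -0.22    0.05  ] cloud 1.217 [ 0.4    -0.2201  0.0486]
yellow [367.9 209.2] [358 200  21  20 319] [ 0.5075 -0.2182  0.05  ] cloud 1.19 [ 0.5076 -0.2181  0.051 ]
yellow [221.5 244.3] [214 237  16  15 197] [ 0.5118 -0.2197  0.05  ] cloud 1.217 [ 0.5097 -0.2199  0.0485]
blue [409.  208.2] [400 200  19  18 268] [ 0.5079 -0.3344  0.05  ] cloud 0.057 [ 0.508  -0.3339  0.0512]
blue [188.6 257.7] [181 250  16  16 194] [ 0.5119 -0.3356  0.05  ] cloud 1.217 [ 0.5115 -0.3357  0.0484]
green [292.2 159. ] [288 155   9   9  66] [ 0.6469 -0.0067  0.092 ] cloud 1.19 [ 0.6467 -0.0061  0.0928]
green [295.8 247. ] [292 244   8   7  43] [ 0.6493 -0.0084  0.092 ] cloud 0.097 [ 0.6488 -0.008   0.0906]
scale ((445.43731689453125, 297.6544189453125), (190.9747772216797, 150.61094665527344), 16.769651412963867) 0.018510016846780886
pan cloud [0.45529538 0.298584   0.02363373] [0.34661655 0.20341777 0.02130115] [0.5507518  0.37151574 0.02953809]
pan img [165 205  13   4  29] [[0.53440998 0.35272625 0.024     ]]
packer 0.07 ((630.0006713867188, -6.41656494140625), (261.8809509277344, 153.26181030273438), 89.7231216430664) [[553.0, -137.0], [706.0, -138.0], [707.0, 124.0], [554.0, 125.0]]
packer 0.142 ((770.4945068359375, -5.24713134765625), (141.21669006347656, 258.71771240234375), 0.7943611741065979) [[698.0, 123.0], [702.0, -136.0], [843.0, -134.0], [839.0, 125.0]]
plate 584 [ 0.28321785 -0.12324144  0.05607003] [0.5878886  0.10594306 1.19020347]
((478.41766357421875, 37.50651550292969), (205.48941040039062, 332.7096252441406), 61.60955047607422)
```

View pics/crop1.png

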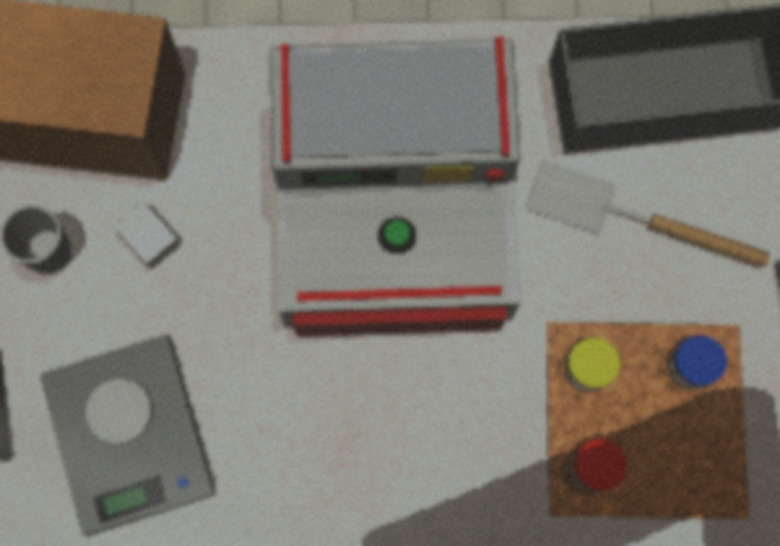

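Blobs in both views agree within 4 mm and all heights fit.
- **Button:** (0.648, -0.007).
- **Scale:** 191x151, yaw 16.8°, which puts the pan at about (0.469, 0.305).
- **Tubs:** red (0.399, -0.219), yellow (0.510, -0.219), blue (0.510, -0.335).

The packer's yaw is about 0.4°. First I turn the tool so the jaws lie along world x.

Emit:
play_rows([
  {"rot":[0,0,-0.07],"offset":[0.1,-0.08,0],"gripper":1},
  {"rot":[0,0,-0.14],"offset":[0.2,-0.16,0],"gripper":1},
  {"rot":[0,0,-0.21],"offset":[0.3,-0.24,0],"gripper":1},
  {"rot":[0,0,-0.28],"offset":[0.4,-0.32,0],"gripper":1},
  {"rot":[0,0,-0.35],"offset":[0.5,-0.4,0],"gripper":1},
  {"rot":[0,0,-0.42],"offset":[0.6,-0.5,0],"gripper":1},
  {"rot":[0,0,-0.49],"offset":[0.7,-0.6,0],"gripper":1},
  {"rot":[0,0,-0.56],"offset":[0.8,-0.7,0],"gripper":1},
  {"rot":[0,0,-0.62],"offset":[0.95,-0.75,0],"gripper":1},
  {"rot":[0,0,-0.64],"offset":[0.95,-0.75,0],"gripper":1},
])

```text
time: 1.2
eef_pos: [0.219, -0.5117, 0.1967]
eef_rot: [-0.001, 0.706, 0.709, 0.001]
force: [0.5, -0.4, 0.7]
finger_gap: -0.0002
```

Emit:
play_rows([
  {"rot":[0,0,0],"offset":[0.25,0.2,0],"gripper":1},
  {"rot":[0,0,0],"offset":[0.5,0.45,0],"gripper":1},
  {"rot":[0,0,0],"offset":[0.75,0.65,0],"gripper":1},
  {"rot":[0,0,0],"offset":[1,0.86,0],"gripper":1},
  {"rot":[0,0,0],"offset":[1,0.86,0],"gripper":1},
])

```text
time: 1.7
eef_pos: [0.3061, -0.4074, 0.1967]
eef_rot: [-0.002, 0.704, 0.71, 0.002]
force: [-0.8, -0.1, 0.1]
finger_gap: -0.0003
```

```bash
cat > p.py <<'E'
from h import *
import sys
s=st(); M=Tt(s)[:3,:3]
print('t',round(s['time'],2),'pos',s['eef_pos'].round(4),'F',s['force'].round(1),'gap',round(s['finger_gap'],4),'q',s['joint_pos'].round(2))
Rd=np.array([[0,1,0],[1,0,0],[0,0,-1.]])
rv=R.from_matrix(M.T@Rd).as_rotvec(); print('rot to theta90 (frac)',(rv/np.radians(120)).round(4))
if len(sys.argv)>3:
    g=np.array(list(map(float,sys.argv[1:4]))); print('offset frac',(M.T@(g-s['eef_pos'])/.1).round(3))
E
python3 p.py 0.648 -0.007 0.115
```

```text
t 1.7 pos [ 0.3061 -0.4074  0.1967] F [-0.8 -0.1  0.1] gap -0.0003 q [-1.15  0.38  1.72  0.    1.06 -1.16]
rot to theta90 (frac) [ 0.     -0.0029  0.0039]
offset frac [3.971 3.452 0.842]
```

Emit:
play_rows([
  {"rot":[0,0,0.004],"offset":[0.25,0.2,0],"gripper":1},
  {"rot":[0,0,0.004],"offset":[0.5,0.45,0],"gripper":1},
  {"rot":[0,0,0.004],"offset":[0.75,0.65,0],"gripper":1},
  {"rot":[0,0,0.004],"offset":[1,0.86,0],"gripper":1},
  {"rot":[0,0,0.004],"offset":[1,0.86,0],"gripper":1},
])

```text
time: 2.2
eef_pos: [0.3925, -0.3045, 0.1973]
eef_rot: [-0.002, 0.706, 0.708, 0.003]
force: [0.0, -0.6, -0.5]
finger_gap: -0.0003
```

Emit:
play_rows([
  {"rot":[0,0,0],"offset":[0.25,0.2,0],"gripper":1},
  {"rot":[0,0,0],"offset":[0.5,0.45,0],"gripper":1},
  {"rot":[0,0,0],"offset":[0.75,0.65,0],"gripper":1},
  {"rot":[0,0,0],"offset":[1,0.86,0],"gripper":1},
  {"rot":[0,0,0],"offset":[1,0.86,0],"gripper":1},
])

```text
time: 2.7
eef_pos: [0.4798, -0.2031, 0.1981]
eef_rot: [-0.002, 0.705, 0.709, 0.003]
force: [-0.0, -0.5, 0.1]
finger_gap: 0.0001
```

Emit:
play_rows([
  {"rot":[0,0,0],"offset":[0.25,0.2,0],"gripper":1},
  {"rot":[0,0,0],"offset":[0.5,0.45,0],"gripper":1},
  {"rot":[0,0,0],"offset":[0.75,0.65,0],"gripper":1},
  {"rot":[0,0,0],"offset":[1,0.86,0],"gripper":1},
  {"rot":[0,0,0],"offset":[1,0.86,0],"gripper":1},
])

```text
time: 3.2
eef_pos: [0.5671, -0.102, 0.1989]
eef_rot: [-0.001, 0.704, 0.71, 0.003]
force: [-1.1, 0.0, -0.5]
finger_gap: 0.0001
```

```bash
python3 p.py 0.648 -0.007 0.115
python3 - <<'E'
from m import *
im,d,K,T=shot('wrist','w1');h=cv2.cvtColor(im,cv2.COLOR_RGB2HSV)
r=blob(h,COL['green'],(0,0,560,420),90,40)
if r: print(r[0],r[1],ray(r[0],K,T,.092))
E
```

```text
t 3.2 pos [ 0.5671 -0.102   0.1989] F [-1.1  0.  -0.5] gap 0.0001 q [-0.38  0.46  1.56  0.01  1.12 -0.39]
rot to theta90 (frac) [ 0.0015 -0.0032  0.0045]
offset frac [0.937 0.815 0.847]
[393.15820029  73.13860668] [ 373   52   42   43 1378] [[ 0.64425908 -0.00584262  0.092     ]]
```

View pics/w1.png

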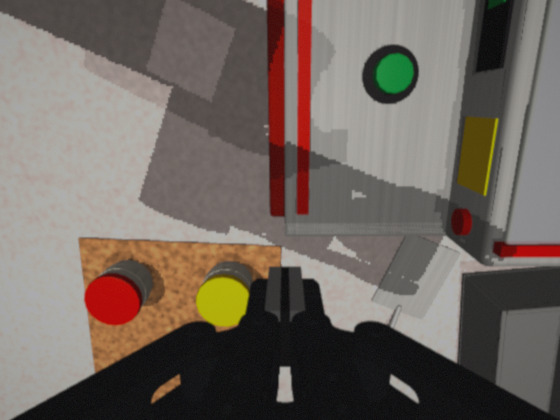

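The wrist view shows the button at (393,73), i.e. (0.644, -0.006), which agrees. Moving above it and pressing.

Emit:
play_rows([
  {"rot":[0,-0.003,0.004],"offset":[0.3,0.25,0],"gripper":1},
  {"rot":[0,-0.003,0.004],"offset":[0.6,0.5,0.1],"gripper":1},
  {"rot":[0,-0.003,0.004],"offset":[0.95,0.8,0.3],"gripper":1},
  {"rot":[0,-0.003,0.004],"offset":[0.95,0.8,0.6],"gripper":1},
  {"rot":[0,-0.003,0.004],"offset":[0.95,0.8,0.8],"gripper":1},
  {"rot":[0,-0.003,0.004],"offset":[0.95,0.8,0.8],"gripper":1},
])

```text
time: 3.85
eef_pos: [0.6417, -0.0087, 0.1157]
eef_rot: [-0.003, 0.707, 0.707, -0.002]
force: [0.1, -0.6, -0.5]
finger_gap: -0.0001
```

```bash
python3 p.py 0.6465 -0.0065 0.085
```

```text
t 3.85 pos [ 0.6417 -0.0087  0.1157] F [ 0.1 -0.6 -0.5] gap -0.0001 q [-0.19  0.65  1.46 -0.    1.05 -0.19]
rot to theta90 (frac) [-0.0033 -0.0001 -0.0005]
offset frac [0.022 0.05  0.307]
```

Emit:
play_rows([
  {"rot":[0,0,0],"offset":[0.02,0.05,0.1],"gripper":1},
  {"rot":[0,0,0],"offset":[0.02,0.05,0.2],"gripper":1},
  {"rot":[0,0,0],"offset":[0.02,0.05,0.25],"gripper":1},
  {"rot":[0,0,0],"offset":[0.02,0.05,0.29],"gripper":1},
  {"rot":[0,0,0],"offset":[0.02,0.05,0.31],"gripper":1},
  {"rot":[0,0,0],"offset":[0.02,0.05,0.31],"gripper":1},
  {"rot":[0,0,0],"offset":[0.02,0.05,0.31],"gripper":1},
])

```text
time: 4.55
eef_pos: [0.6467, -0.0067, 0.0851]
eef_rot: [-0.002, 0.707, 0.707, -0.002]
force: [0.0, -0.4, 0.1]
finger_gap: 0.0
```

```bash
python3 p.py
python3 - <<'E'
from m import *
im,d,K,T=shot('top','t2')
E
```

```text
t 4.55 pos [ 0.6467 -0.0067  0.0851] F [ 0.  -0.4  0.1] gap 0.0 q [-0.18  0.69  1.46 -0.    0.99 -0.18]
rot to theta90 (frac) [-0.003  -0.     -0.0004]
```

View pics/t2.png

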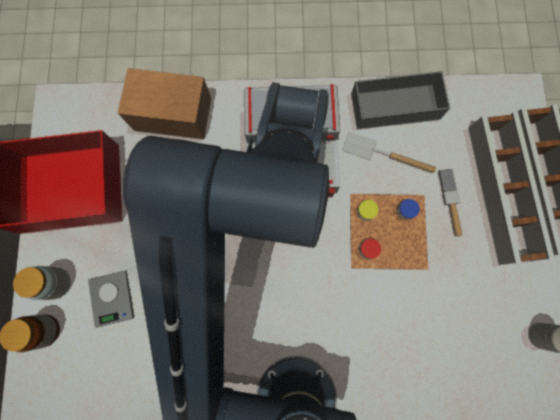

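The arm hides the tray from above, and the force reads 0. Checking the scene camera.

Run:
```python
from m import *
im,d,K,T=shot('scene','s2')
c=im[120:330,140:420]; cv2.imwrite('pics/s2c.png',cv2.resize(cv2.cvtColor(c,cv2.COLOR_RGB2BGR),None,fx=2.7,fy=2.7))
```

```text
(no output)
```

View pics/s2c.png

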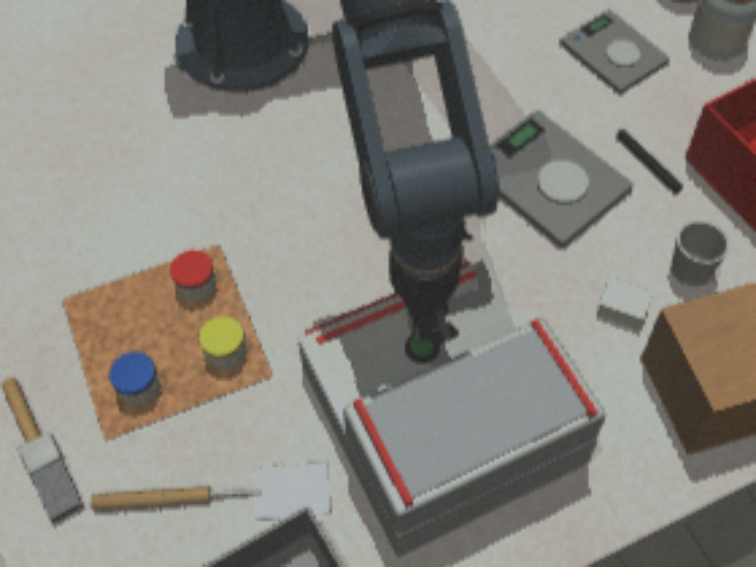

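The tray is still shut: the finger is over the button but has no contact force. Pressing lower.

Emit:
play_rows([
  {"rot":[0,0,0],"offset":[0,0,0.02],"gripper":1},
  {"rot":[0,0,0],"offset":[0,0,0.03],"gripper":1},
  {"rot":[0,0,0],"offset":[0,0,0.03],"gripper":1},
  {"rot":[0,0,0],"offset":[0,0,0.03],"gripper":1},
])

```text
time: 5.05
eef_pos: [0.6467, -0.0067, 0.082]
eef_rot: [-0.002, 0.707, 0.707, -0.002]
force: [-0.1, -0.2, -0.3]
finger_gap: -0.0002
```

```bash
python3 p.py
python3 - <<'E'
from m import *
im,d,K,T=shot('wrist','w2')
h=cv2.cvtColor(im,cv2.COLOR_RGB2HSV);r=blob(h,COL['green'],(0,0,560,420),90,40)
P=cloud(d,K,T); print(r[:2], np.percentile(P[r[2]],[5,50,95],axis=0)) if r else print(None)
E
```

```text
t 5.05 pos [ 0.6467 -0.0067  0.082 ] F [-0.1 -0.2 -0.3] gap -0.0002 q [-0.18  0.7   1.46 -0.    0.99 -0.18]
rot to theta90 (frac) [-0.003  -0.     -0.0004]
(array([421.42754146, 136.99387167]), array([ 406,   73,   33,  134, 2774], dtype=int32)) [[0.69527119 0.03448566 0.11169234]
 [0.69578063 0.05641085 0.12303078]
 [0.69676299 0.07552487 0.12988149]]
```

View pics/w2.png

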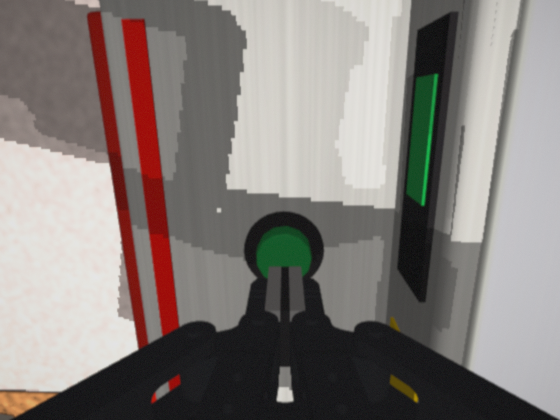

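The tip appears at row 268, above the button centre (285,250), still without contact. I'll check the tip's depth to see where it really ends.

Run:
```python
from h import *
s=st();im,d,K,T=shot('wrist');P=cloud(d,K,T); I=np.linalg.inv(Tt(s))
for v in (240,250,260,266,270,274,280,290,300):
  p=P[v,275]; print(v,im[v,275],d[v,275].round(4),p.round(4),'tool',(I@np.r_[p,1])[:3].round(4))
```

```text
240 [23 89 42] 0.1778 [0.641  0.0047 0.0934] tool [ 0.0113 -0.0058 -0.0113]
250 [20 88 40] 0.1801 [ 0.6409 -0.0008  0.0928] tool [ 0.0058 -0.0059 -0.0107]
260 [20 87 40] 0.1818 [ 0.6408 -0.0062  0.0926] tool [ 0.0005 -0.0059 -0.0105]
266 [52 78 55] 0.1512 [0.6418 0.0041 0.1215] tool [ 0.0107 -0.0052 -0.0394]
270 [76 73 73] 0.1491 [0.6419 0.0034 0.1239] tool [ 0.0101 -0.0051 -0.0418]
274 [75 72 72] 0.1451 [0.642  0.0037 0.128 ] tool [ 0.0103 -0.005  -0.0459]
280 [77 75 73] 0.1402 [0.6422 0.0037 0.1331] tool [ 0.0103 -0.0049 -0.051 ]
290 [76 72 73] 0.132 [0.6424 0.0041 0.1416] tool [ 0.0107 -0.0047 -0.0595]
300 [75 73 72] 0.1251 [0.6426 0.0042 0.1488] tool [ 0.0108 -0.0045 -0.0667]
```

The rays and the depth agree that the shut fingers end about 39 mm behind the nominal TCP, with the tip at z≈0.121. That explains the missing force. Before going lower I'll check the hand's lateral extent against the tall machine part (front face x≈0.696).

Run:
```python
from h import *
s=st();im,d,K,T=shot('wrist');P=cloud(d,K,T); I=np.linalg.inv(Tt(s))
Q=(P.reshape(-1,3)@I[:3,:3].T+I[:3,3]).reshape(P.shape); m=(d>0)&(d<.16)&(abs(Q[...,0])<.05)
m[:225]=0
for a,b in((-.05,-.03),(-.07,-.05),(-.09,-.07),(-.11,-.09),(-.14,-.11),(-.2,-.14)):
  k=m&(Q[...,2]>a)&(Q[...,2]<b)
  if k.any(): q=Q[k]; print(a,b,k.sum(),np.percentile(q,[1,99],axis=0)[:,:2].round(3).tolist())
print(Q[260:300:10,285].round(4))
```

```text
-0.05 -0.03 2302 [[-0.041, -0.013], [0.03, 0.053]]
-0.07 -0.05 9815 [[-0.016, -0.013], [0.037, 0.064]]
-0.09 -0.07 21051 [[-0.029, -0.034], [0.038, 0.095]]
-0.11 -0.09 18835 [[-0.009, -0.05], [0.017, 0.047]]
-0.14 -0.11 10227 [[0.007, -0.056], [0.018, 0.054]]
[[ 0.0008 -0.001  -0.0112]
 [ 0.0102 -0.0011 -0.0421]
 [ 0.0105 -0.0011 -0.0514]
 [ 0.0108 -0.0011 -0.0597]]
```

The knuckles reach ±50 mm along the jaw axis and would graze the tall part. I'll turn the tool by 90° (jaws along y) above the button, then press. From here on I take the tip as reported z + 0.038.

Emit:
play_rows([
  {"rot":[0,0,0.1],"offset":[0,0,0],"gripper":1},
  {"rot":[0,0,0.2],"offset":[0,0,0],"gripper":1},
  {"rot":[0,0,0.3],"offset":[0,0,0],"gripper":1},
  {"rot":[0,0,0.4],"offset":[0,0,0],"gripper":1},
  {"rot":[0,0,0.5],"offset":[0,0,0],"gripper":1},
  {"rot":[0,0,0.6],"offset":[0,0,0],"gripper":1},
  {"rot":[0,0,0.7],"offset":[0,0,0],"gripper":1},
  {"rot":[0,0,0.75],"offset":[0,0,0],"gripper":1},
  {"rot":[0,0,0.75],"offset":[0,0,0],"gripper":1},
  {"rot":[0,0,0.75],"offset":[0,0,0],"gripper":1},
])

```text
time: 6.2
eef_pos: [0.6468, -0.0067, 0.0821]
eef_rot: [-0.0, 0.999, 0.032, -0.003]
force: [-0.1, 0.6, -0.2]
finger_gap: 0.0001
```

Emit:
play_rows([
  {"rot":[0,0,0],"offset":[0,0,0.1],"gripper":1},
  {"rot":[0,0,0],"offset":[0,0,0.2],"gripper":1},
  {"rot":[0,0,0],"offset":[0,0,0.24],"gripper":1},
  {"rot":[0,0,0],"offset":[0,0,0.27],"gripper":1},
  {"rot":[0,0,0],"offset":[0,0,0.28],"gripper":1},
  {"rot":[0,0,0],"offset":[0,0,0.28],"gripper":1},
])

```text
time: 6.8
eef_pos: [0.646, -0.0066, 0.0541]
eef_rot: [-0.0, 0.999, 0.032, -0.004]
force: [-2.9, 0.2, 3.6]
finger_gap: 0.0
```

Emit:
play_rows([
  {"rot":[0,0,0],"offset":[0,0,0.01],"gripper":1},
  {"rot":[0,0,0],"offset":[0,0,0.02],"gripper":1},
  {"rot":[0,0,0],"offset":[0,0,0.03],"gripper":1},
  {"rot":[0,0,0],"offset":[0,0,0.03],"gripper":1},
  {"rot":[0,0,0],"offset":[0,0,0.03],"gripper":1},
])

```text
time: 7.3
eef_pos: [0.646, -0.0066, 0.0513]
eef_rot: [-0.0, 0.999, 0.032, -0.004]
force: [-2.0, -0.0, 4.3]
finger_gap: -0.0001
```

Force 4.3 N is about 6 mm of travel. Lift off and check the tray.

Emit:
play_rows([
  {"rot":[0,0,0],"offset":[0,0,0.01],"gripper":1},
  {"rot":[0,0,0],"offset":[0,0,0.01],"gripper":1},
  {"rot":[0,0,0],"offset":[0,0,-0.3],"gripper":1},
  {"rot":[0,0,0],"offset":[0,0,-0.6],"gripper":1},
  {"rot":[0,0,0],"offset":[-0.2,0.3,-0.9],"gripper":0},
  {"rot":[0,0,0],"offset":[-0.5,0.7,-0.9],"gripper":0},
  {"rot":[0,0,0],"offset":[-0.8,0.95,-0.9],"gripper":0},
  {"rot":[0,0,0],"offset":[-0.8,0.95,-0.9],"gripper":0},
])

```text
time: 8.1
eef_pos: [0.5701, -0.1095, 0.1414]
eef_rot: [-0.0, 1.0, 0.03, -0.005]
force: [0.4, 0.5, -0.2]
finger_gap: 0.0582
```

```bash
python3 p.py
python3 - <<'E'
from m import *
im,d,K,T=shot('wrist','w3')
im,d,K,T=shot('scene','s3')
c=im[120:330,140:420]; cv2.imwrite('pics/s3c.png',cv2.resize(cv2.cvtColor(c,cv2.COLOR_RGB2BGR),None,fx=2.7,fy=2.7))
E
```

```text
t 8.1 pos [ 0.5701 -0.1095  0.1414] F [ 0.4  0.5 -0.2] gap 0.0582 q [-0.38  0.54  1.59 -0.    1.01  1.13]
rot to theta90 (frac) [-0.0035  0.0035 -0.7214]
```

View pics/s3c.png

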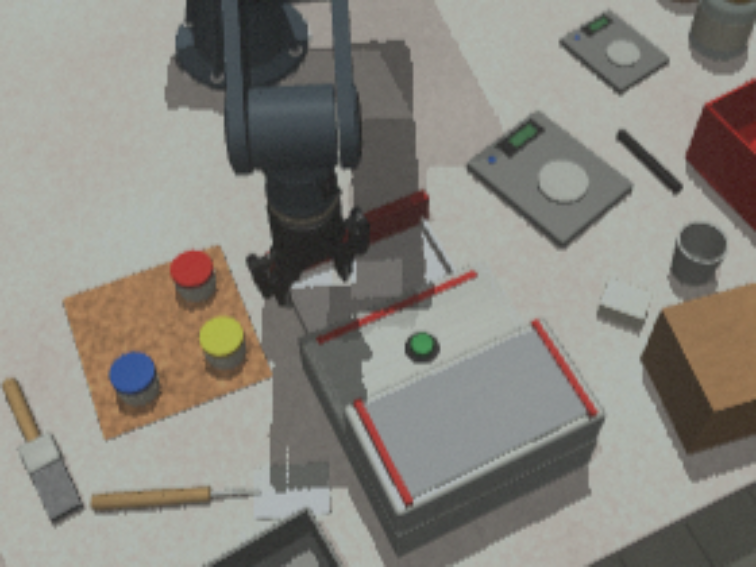

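The tray is out: its front plate is now well ahead of the roof. Going to the red tub with the jaws back along x.

Emit:
play_rows([
  {"rot":[0,0,-0.07],"offset":[-0.1,0.06,0],"gripper":0},
  {"rot":[0,0,-0.14],"offset":[-0.2,0.12,0],"gripper":0},
  {"rot":[0,0,-0.21],"offset":[-0.3,0.2,0],"gripper":0},
  {"rot":[0,0,-0.28],"offset":[-0.4,0.3,0],"gripper":0},
  {"rot":[0,0,-0.35],"offset":[-0.5,0.4,0],"gripper":0},
  {"rot":[0,0,-0.42],"offset":[-0.6,0.5,0],"gripper":0},
  {"rot":[0,0,-0.49],"offset":[-0.7,0.6,0],"gripper":0},
  {"rot":[0,0,-0.56],"offset":[-0.85,0.7,0],"gripper":0},
  {"rot":[0,0,-0.63],"offset":[-0.95,0.8,0],"gripper":0},
  {"rot":[0,0,-0.7],"offset":[-0.95,0.8,0],"gripper":0},
])

```text
time: 9.2
eef_pos: [0.4842, -0.1935, 0.1417]
eef_rot: [-0.002, 0.72, 0.694, -0.002]
force: [0.1, -0.4, 0.3]
finger_gap: 0.0855
```

Emit:
play_rows([
  {"rot":[0,0,-0.02],"offset":[-0.3,-0.2,0],"gripper":0},
  {"rot":[0,0,-0.02],"offset":[-0.5,-0.5,0],"gripper":0},
  {"rot":[0,0,-0.02],"offset":[-0.7,-0.7,0],"gripper":0},
  {"rot":[0,0,-0.02],"offset":[-0.7,-0.7,0],"gripper":0},
])

```text
time: 9.6
eef_pos: [0.4115, -0.2625, 0.1419]
eef_rot: [-0.001, 0.706, 0.708, -0.002]
force: [0.0, -0.1, 0.2]
finger_gap: 0.0858
```

```bash
cat > look.py <<'E'
# python3 look.py : tub lids seen by wrist and top; tray plate
from m import *
import sys
zl=float(sys.argv[1]) if len(sys.argv)>1 else .05
for cam in ('wrist','top','scene'):
    im,d,K,T=shot(cam,None);P=cloud(d,K,T);h=cv2.cvtColor(im,cv2.COLOR_RGB2HSV)
    near=(P[...,2]>.03)&(P[...,2]<.085)&(P[...,0]>.3)&(P[...,0]<.62)&(abs(P[...,1])<.42)
    h[~near]=0
    for n in('red','yellow','blue'):
        r=blob(h,COL[n],(0,0,560,420),110,50)
        if r and r[1][4]>60:
            zz=np.median(P[r[2]][:,2]); el=cv2.minEnclosingCircle(np.argwhere(r[2])[:,::-1].astype(np.float32))
            print(cam,n,'px',r[0].round(),r[1],'z',zz.round(3),'xy',ray(r[0],K,T,zl)[0,:2].round(4),'circ',ray(el[0],K,T,zl)[0,:2].round(4))
E
python3 p.py 0.399 -0.219 0.06; python3 look.py
```

```text
t 9.6 pos [ 0.4115 -0.2625  0.1419] F [ 0.  -0.1  0.2] gap 0.0858 q [-0.79  0.43  1.83 -0.01  0.89 -0.79]
rot to theta90 (frac) [-0.0023  0.0005  0.0016]
offset frac [ 0.436 -0.12   0.819]
wrist red px [264. 144.] [ 226  106   76   77 4518] z 0.051 xy [ 0.395  -0.2166] circ [ 0.395  -0.2166]
wrist yellow px [417. 144.] [ 377  106   80   78 4744] z 0.051 xy [ 0.5054 -0.2167] circ [ 0.5058 -0.2171]
wrist blue px [397. 280.] [ 368  256   68   61 2127] z 0.051 xy [ 0.5014 -0.3258] circ [ 0.5053 -0.3313]
top red px [284. 183.] [255 181  61   5 182] z 0.08 xy [0.5904 0.0166] circ [0.5891 0.0146]
scene red px [268. 204.] [239 191  60  26 247] z 0.063 xy [ 0.4276 -0.0115] circ [ 0.432  -0.0102]
scene yellow px [221. 244.] [214 237  16  15 188] z 0.048 xy [ 0.512 -0.22 ] circ [ 0.5125 -0.2195]
scene blue px [189. 258.] [181 251  16  15 181] z 0.048 xy [ 0.512  -0.3356] circ [ 0.5112 -0.335 ]
```

The wrist view puts red at (0.395, -0.217). Descend and grip.

Emit:
play_rows([
  {"rot":[0,0,0],"offset":[0.15,-0.05,0],"gripper":0},
  {"rot":[0,0,0],"offset":[0.3,-0.1,0],"gripper":0},
  {"rot":[0,0,0],"offset":[0.45,-0.16,0.1],"gripper":0},
  {"rot":[0,0,0],"offset":[0.455,-0.16,0.4],"gripper":0},
  {"rot":[0,0,0],"offset":[0.455,-0.16,0.7],"gripper":0},
  {"rot":[0,0,0],"offset":[0.455,-0.16,0.8],"gripper":0},
  {"rot":[0,0,0],"offset":[0.455,-0.16,0.8],"gripper":0},
])

```text
time: 10.45
eef_pos: [0.3955, -0.2132, 0.0612]
eef_rot: [-0.003, 0.704, 0.71, -0.002]
force: [0.1, 0.0, -0.1]
finger_gap: 0.0853
```

```bash
python3 p.py 0.395 -0.217 -0.019
python3 - <<'E'
from m import *
im,d,K,T=shot('wrist','w4')
E
```

```text
t 10.45 pos [ 0.3955 -0.2132  0.0612] F [ 0.1  0.  -0.1] gap 0.0853 q [-0.74  0.54  1.98 -0.01  0.62 -0.75]
rot to theta90 (frac) [-0.0034 -0.0011  0.0036]
offset frac [-0.04  -0.     0.801]
```

View pics/w4.png

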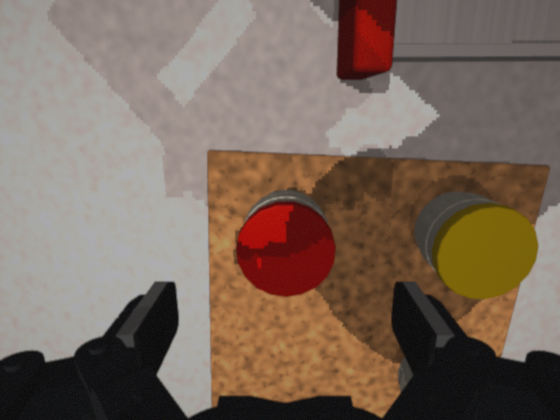

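The red lid (286,249) is centred between the fingers at columns 165 and 405, and yellow is clear. Descend and close.

Emit:
play_rows([
  {"rot":[0,0,0],"offset":[-0.04,0,0.2],"gripper":0},
  {"rot":[0,0,0],"offset":[-0.04,0,0.4],"gripper":0},
  {"rot":[0,0,0],"offset":[-0.04,0,0.6],"gripper":0},
  {"rot":[0,0,0],"offset":[-0.04,0,0.75],"gripper":0},
  {"rot":[0,0,0],"offset":[-0.04,0,0.8],"gripper":0},
  {"rot":[0,0,0],"offset":[-0.04,0,0.8],"gripper":0.3},
  {"rot":[0,0,0],"offset":[-0.04,0,0.8],"gripper":1},
  {"rot":[0,0,0],"offset":[-0.04,0,0.8],"gripper":1},
  {"rot":[0,0,0],"offset":[-0.04,0,0.8],"gripper":1},
  {"rot":[0,0,0],"offset":[-0.04,0,0.8],"gripper":1},
])

```text
time: 11.5
eef_pos: [0.3965, -0.2186, -0.0166]
eef_rot: [-0.001, 0.705, 0.71, -0.002]
force: [0.1, 1.0, 6.2]
finger_gap: 0.0546
```

```bash
python3 p.py
```

```text
t 11.5 pos [ 0.3965 -0.2186 -0.0166] F [0.1 1.  6.2] gap 0.0546 q [-0.75  0.71  2.01 -0.01  0.42 -0.75]
rot to theta90 (frac) [-0.0017  0.0005  0.0035]
```

Emit:
play_rows([
  {"rot":[0,0,0],"offset":[0,0,-0.1],"gripper":1},
  {"rot":[0,0,0],"offset":[0,0,-0.2],"gripper":1},
  {"rot":[0,0,0],"offset":[0,0,-0.4],"gripper":1},
  {"rot":[0,0,0],"offset":[0,0,-0.6],"gripper":1},
  {"rot":[0,0,0],"offset":[0,0,-0.8],"gripper":1},
  {"rot":[0,0,0],"offset":[0,0,-1],"gripper":1},
  {"rot":[0,0,0],"offset":[0,0,-1],"gripper":1},
  {"rot":[0,0,0],"offset":[0,0,-1],"gripper":1},
])

```text
time: 12.3
eef_pos: [0.397, -0.2186, 0.0839]
eef_rot: [-0.0, 0.704, 0.71, -0.002]
force: [-0.3, 0.1, -2.7]
finger_gap: 0.0545
```

```bash
python3 p.py .469 .305 .15
python3 - <<'E'
from m import *
s=st();im,d,K,T=shot('wrist','w5');P=cloud(d,K,T);h=cv2.cvtColor(im,cv2.COLOR_RGB2HSV)
I=np.linalg.inv(Tt(s)); r=blob(h,COL['red'],(150,150,420,420),110,40); q=P[r[2]]@I[:3,:3].T+I[:3,3]; print('lid tool',r[0],r[1],np.median(q,0).round(4),q.min(0).round(3),q.max(0).round(3))
im,d,K,T=shot('scene','s5');c=im[60:330,100:420]; cv2.imwrite('pics/s5c.png',cv2.resize(cv2.cvtColor(c,cv2.COLOR_RGB2BGR),None,fx=2.2,fy=2.2))
E
```

```text
t 12.3 pos [ 0.397  -0.2186  0.0839] F [-0.3  0.1 -2.7] gap 0.0545 q [-0.75  0.5   1.96 -0.    0.68 -0.75]
rot to theta90 (frac) [-0.0012  0.0009  0.0035]
offset frac [ 5.229  0.757 -0.673]
lid tool [284.50198478 316.69401257] [  205   244   160   146 18138] [ 0.0049 -0.0013 -0.0675] [-0.026 -0.029 -0.178] [ 0.075  0.026 -0.041]
```

View pics/w5.png

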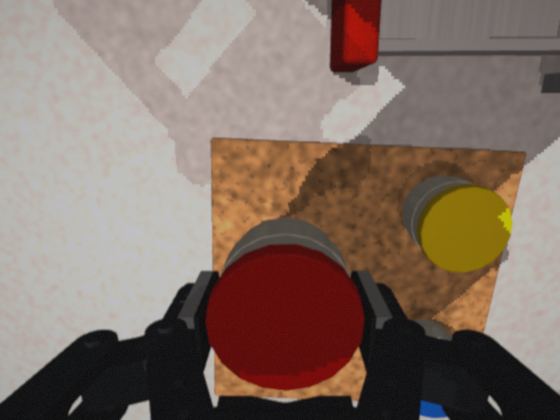

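The red tub is held upright, the lid fills the space between the pads, and its bottom is 21.5 mm below the reported z. Carrying it to the scale at a height clear of everything.

Emit:
play_rows([
  {"rot":[0,0,0.003],"offset":[0.15,0,0],"gripper":1},
  {"rot":[0,0,0.003],"offset":[0.35,0.05,-0.1],"gripper":1},
  {"rot":[0,0,0.003],"offset":[0.6,0.1,-0.2],"gripper":1},
  {"rot":[0,0,0.003],"offset":[0.8,0.12,-0.2],"gripper":1},
  {"rot":[0,0,0.003],"offset":[1,0.15,-0.2],"gripper":1},
])

```text
time: 12.9
eef_pos: [0.41, -0.1167, 0.102]
eef_rot: [-0.003, 0.707, 0.707, -0.002]
force: [-0.2, -0.2, -2.7]
finger_gap: 0.0543
```

Emit:
play_rows([
  {"rot":[0,0,0],"offset":[0.25,0,0],"gripper":1},
  {"rot":[0,0,0],"offset":[0.5,0.05,0],"gripper":1},
  {"rot":[0,0,0],"offset":[0.75,0.1,0],"gripper":1},
  {"rot":[0,0,0],"offset":[1,0.15,0],"gripper":1},
])

```text
time: 13.3
eef_pos: [0.4241, -0.0155, 0.1009]
eef_rot: [-0.004, 0.707, 0.707, -0.003]
force: [0.9, -0.9, -1.9]
finger_gap: 0.0547
```

Emit:
play_rows([
  {"rot":[0,0,0],"offset":[0.25,0,0],"gripper":1},
  {"rot":[0,0,0],"offset":[0.5,0.05,0],"gripper":1},
  {"rot":[0,0,0],"offset":[0.75,0.1,0],"gripper":1},
  {"rot":[0,0,0],"offset":[1,0.15,0],"gripper":1},
])

```text
time: 13.7
eef_pos: [0.4383, 0.0856, 0.0998]
eef_rot: [-0.005, 0.707, 0.707, -0.003]
force: [0.3, -0.2, -2.6]
finger_gap: 0.0546
```

Emit:
play_rows([
  {"rot":[0,0,0],"offset":[0.25,0,0],"gripper":1},
  {"rot":[0,0,0],"offset":[0.5,0.05,0],"gripper":1},
  {"rot":[0,0,0],"offset":[0.75,0.1,0],"gripper":1},
  {"rot":[0,0,0],"offset":[1,0.15,0],"gripper":1},
  {"rot":[0,0,0],"offset":[1,0.15,0],"gripper":1},
  {"rot":[0,0,0],"offset":[1,0.15,0],"gripper":1},
])

```text
time: 14.3
eef_pos: [0.4521, 0.1856, 0.0987]
eef_rot: [-0.006, 0.706, 0.708, -0.005]
force: [-0.6, -0.6, -1.2]
finger_gap: 0.0542
```

```bash
python3 p.py .470 .303 .05
python3 - <<'E'
from m import *
s=st();im,d,K,T=shot('wrist','w6')
E
```

```text
t 14.3 pos [0.4521 0.1856 0.0987] F [-0.6 -0.6 -1.2] gap 0.0542 q [0.16 0.51 1.85 0.01 0.79 0.15]
rot to theta90 (frac) [-0.007  -0.0006  0.001 ]
offset frac [1.173 0.189 0.486]
```

View pics/w6.png

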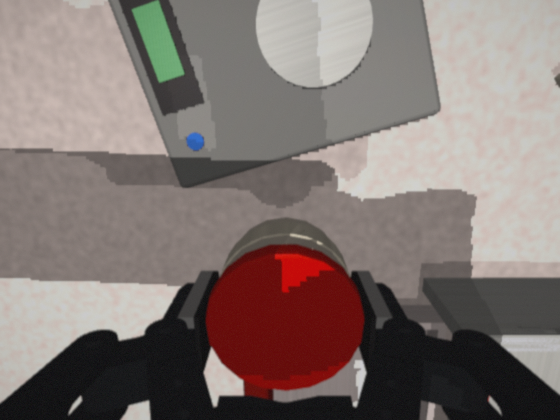

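The pan's centre is near (314,29), partly cut off by the frame. Move closer, then measure the full disc.

Emit:
play_rows([
  {"rot":[-0.003,0,0.001],"offset":[0.2,0.05,0],"gripper":1},
  {"rot":[-0.007,0,0.001],"offset":[0.4,0.1,0],"gripper":1},
  {"rot":[-0.007,0,0.001],"offset":[0.5,0.15,0],"gripper":1},
  {"rot":[-0.007,0,0.001],"offset":[0.5,0.15,0],"gripper":1},
  {"rot":[-0.007,0,0.001],"offset":[0.5,0.15,0],"gripper":1},
])

```text
time: 14.85
eef_pos: [0.4666, 0.2342, 0.0984]
eef_rot: [-0.001, 0.708, 0.707, -0.0]
force: [0.5, -0.6, -1.6]
finger_gap: 0.0548
```

```bash
cat > pan.py <<'E'
from m import *
s=st();im,d,K,T=shot('wrist');P=cloud(d,K,T); hs=cv2.cvtColor(im,cv2.COLOR_RGB2HSV)
# pan by height and by brightness
m=((abs(P[...,2]-.024)<.006)&(hs[...,2]>135)&(hs[...,1]<60)).astype(np.uint8); m[240:]=0
n,l,sx,c=cv2.connectedComponentsWithStats(m); i=1+sx[1:,4].argmax()
cn=max(cv2.findContours((l==i).astype(np.uint8),0,cv2.CHAIN_APPROX_NONE)[0],key=len); w=ray(cv2.convexHull(cn)[:,0],K,T,.024)[:,:2]
print(sx[i], 'fit', [np.round(x,4) for x in cv2.minEnclosingCircle((w*1000).astype(np.float32))], np.ptp(w,axis=0), 'zmed',np.median(P[l==i][:,2]))
E
python3 pan.py; python3 p.py
```

```text
[  232    47   115   116 10138] fit [array([469.6646, 307.098 ]), np.float64(38.8897)] [0.0749746  0.07237766] zmed 0.024943371165795203
t 14.9 pos [0.4664 0.2341 0.0985] F [ 0.   0.9 -2. ] gap 0.0551 q [0.25 0.54 1.78 0.   0.82 0.25]
rot to theta90 (frac) [-0.0007 -0.0003 -0.0008]
```

Pan at (0.4695, 0.306), z 0.025. It agrees with the top-view estimate. Place.

Emit:
play_rows([
  {"rot":[0,0,0],"offset":[0.25,0.02,0],"gripper":1},
  {"rot":[0,0,0],"offset":[0.5,0.04,0],"gripper":1},
  {"rot":[0,0,0],"offset":[0.7,0.04,0.1],"gripper":1},
  {"rot":[0,0,0],"offset":[0.7,0.04,0.4],"gripper":1},
  {"rot":[0,0,0],"offset":[0.7,0.04,0.7],"gripper":1},
  {"rot":[0,0,0],"offset":[0.7,0.04,0.8],"gripper":1},
  {"rot":[0,0,0],"offset":[0.7,0.04,0.85],"gripper":1},
  {"rot":[0,0,0],"offset":[0.7,0.04,0.85],"gripper":1},
])

```text
time: 15.7
eef_pos: [0.4706, 0.3036, 0.0135]
eef_rot: [-0.001, 0.708, 0.706, -0.001]
force: [0.6, -0.8, -1.4]
finger_gap: 0.0544
```

```bash
python3 p.py .4705 .304 .0035
```

```text
t 15.7 pos [0.4706 0.3036 0.0135] F [ 0.6 -0.8 -1.4] gap 0.0544 q [0.37 0.72 1.73 0.   0.7  0.37]
rot to theta90 (frac) [-0.0009 -0.0002 -0.0012]
offset frac [ 0.004 -0.001  0.1  ]
```

Emit:
play_rows([
  {"rot":[0,0,0],"offset":[0,0,0.04],"gripper":1},
  {"rot":[0,0,0],"offset":[0,0,0.08],"gripper":1},
  {"rot":[0,0,0],"offset":[0,0,0.1],"gripper":1},
  {"rot":[0,0,0],"offset":[0,0,0.11],"gripper":1},
  {"rot":[0,0,0],"offset":[0,0,0.11],"gripper":0.3},
  {"rot":[0,0,0],"offset":[0,0,0.11],"gripper":0},
  {"rot":[0,0,0],"offset":[0,0,0.11],"gripper":0},
  {"rot":[0,0,0],"offset":[0,0,0.11],"gripper":0},
  {"rot":[0,0,0],"offset":[0,0,0.11],"gripper":0},
])

```text
time: 16.6
eef_pos: [0.4706, 0.3037, 0.0025]
eef_rot: [-0.001, 0.708, 0.706, -0.001]
force: [0.2, 0.7, -0.1]
finger_gap: 0.0857
```

Emit:
play_rows([
  {"rot":[0,0,0],"offset":[0,0,-0.2],"gripper":0},
  {"rot":[0,0,0],"offset":[0,0,-0.5],"gripper":0},
  {"rot":[0,0,0],"offset":[0,0,-0.8],"gripper":0},
  {"rot":[0,0,0],"offset":[0,0,-0.8],"gripper":0},
  {"rot":[0,0,0],"offset":[0,0,-0.8],"gripper":0},
  {"rot":[0,0,0],"offset":[0,0,-0.8],"gripper":0},
  {"rot":[0,0,0],"offset":[0,0,-0.8],"gripper":0},
  {"rot":[0,0,0],"offset":[0,0,-0.8],"gripper":0},
  {"rot":[0,0,0],"offset":[0,0,-0.8],"gripper":0},
  {"rot":[0,0,0],"offset":[0,0,-0.8],"gripper":0},
])

```text
time: 17.6
eef_pos: [0.4705, 0.3035, 0.082]
eef_rot: [-0.001, 0.708, 0.706, -0.001]
force: [-0.3, 0.1, -0.7]
finger_gap: 0.0854
```

```bash
python3 p.py; python3 look.py .070|grep -v top;  python3 - <<'E'
from m import *
s=st();im,d,K,T=shot('wrist','w7')
E
```

```text
t 17.6 pos [0.4705 0.3035 0.082 ] F [-0.3  0.1 -0.7] gap 0.0854 q [0.37 0.6  1.7  0.   0.84 0.37]
rot to theta90 (frac) [-0.0012 -0.     -0.0012]
wrist red px [286. 239.] [ 235  191  101   96 7486] z 0.071 xy [0.4699 0.3066] circ [0.4697 0.3058]
scene red px [267. 204.] [239 191  59  26 235] z 0.064 xy [ 0.4401 -0.0174] circ [ 0.442  -0.0157]
scene yellow px [221. 244.] [214 237  16  15 188] z 0.048 xy [ 0.5232 -0.2212] circ [ 0.5238 -0.2207]
scene blue px [189. 258.] [181 251  16  15 188] z 0.049 xy [ 0.5231 -0.3349] circ [ 0.5226 -0.3348]
```

View pics/w7.png

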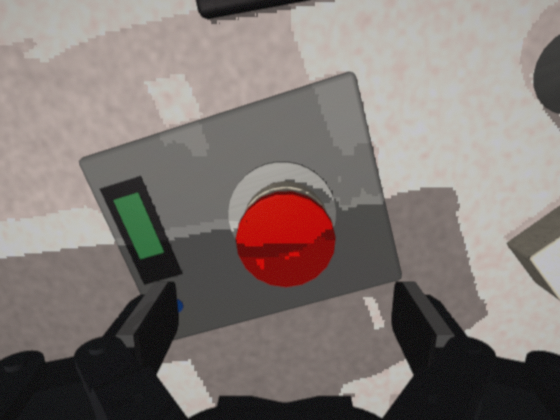

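The red tub stands centred on the pan, released for over a second. Lid at (0.470, 0.306), z 0.071, lid pixel (286,239), with pan rim visible behind it. Pick it up again and head to the tray.

Emit:
play_rows([
  {"rot":[0,0,0],"offset":[0,0,0.3],"gripper":0},
  {"rot":[0,0,0],"offset":[0,0,0.6],"gripper":0},
  {"rot":[0,0,0],"offset":[0,0,0.79],"gripper":0},
  {"rot":[0,0,0],"offset":[0,0,0.79],"gripper":0.3},
  {"rot":[0,0,0],"offset":[0,0,0.79],"gripper":1},
  {"rot":[0,0,0],"offset":[0,0,0.79],"gripper":1},
  {"rot":[0,0,0],"offset":[0,0,0.79],"gripper":1},
  {"rot":[0,0,0],"offset":[0,0,0.79],"gripper":1},
  {"rot":[0,0,0],"offset":[0,0,0.79],"gripper":1},
])

```text
time: 18.7
eef_pos: [0.4711, 0.3039, 0.0043]
eef_rot: [-0.001, 0.708, 0.706, 0.0]
force: [-0.4, -0.5, 2.3]
finger_gap: 0.0549
```

Emit:
play_rows([
  {"rot":[0,0,0],"offset":[0,0,-0.2],"gripper":1},
  {"rot":[0,0,0],"offset":[0,0,-0.5],"gripper":1},
  {"rot":[0,0,0],"offset":[0,0,-0.8],"gripper":1},
  {"rot":[0,0,0],"offset":[-0.1,0,-1],"gripper":1},
  {"rot":[0,0,0],"offset":[-0.3,0,-1],"gripper":1},
  {"rot":[0,0,0],"offset":[-0.5,0,-1],"gripper":1},
  {"rot":[0,0,0],"offset":[-0.75,0,-1],"gripper":1},
  {"rot":[0,0,0],"offset":[-1,0,-1],"gripper":1},
])

```text
time: 19.5
eef_pos: [0.4706, 0.2031, 0.1044]
eef_rot: [-0.0, 0.708, 0.706, 0.0]
force: [-0.2, 0.2, -2.3]
finger_gap: 0.0545
```

Emit:
play_rows([
  {"rot":[0,0,0],"offset":[-0.25,0,0],"gripper":1},
  {"rot":[0,0,0],"offset":[-0.5,0.05,0],"gripper":1},
  {"rot":[0,0,0],"offset":[-0.75,0.1,0],"gripper":1},
  {"rot":[0,0,0],"offset":[-1,0.15,0],"gripper":1},
])

```text
time: 19.9
eef_pos: [0.4853, 0.102, 0.1044]
eef_rot: [-0.0, 0.708, 0.707, 0.0]
force: [-1.3, -0.2, -1.2]
finger_gap: 0.0543
```

Emit:
play_rows([
  {"rot":[0,0,0],"offset":[-0.25,0,0],"gripper":1},
  {"rot":[0,0,0],"offset":[-0.5,0.05,0],"gripper":1},
  {"rot":[0,0,0],"offset":[-0.75,0.1,0],"gripper":1},
  {"rot":[0,0,0],"offset":[-1,0.15,0],"gripper":1},
  {"rot":[0,0,0],"offset":[-1,0.15,0],"gripper":1},
  {"rot":[0,0,0],"offset":[-1,0.15,0],"gripper":1},
])

```text
time: 20.5
eef_pos: [0.4999, 0.0017, 0.1042]
eef_rot: [-0.001, 0.708, 0.706, 0.0]
force: [-0.4, 0.3, -1.5]
finger_gap: 0.0544
```

```bash
python3 p.py .503 -.073 .1;  python3 - <<'E'
from m import *
s=st();im,d,K,T=shot('wrist','w8');P=cloud(d,K,T)
I=np.linalg.inv(Tt(s));h=cv2.cvtColor(im,cv2.COLOR_RGB2HSV)
r=blob(h,COL['red'],(150,235,420,420),110,40); q=P[r[2]]@I[:3,:3].T+I[:3,3]; print('lid tool',r[1],np.percentile(q,[2,50,98],axis=0).round(4).tolist())
top=np.zeros(d.shape,bool);top[:235]=1
red=(h[...,1]>120)&((h[...,0]<8)|(h[...,0]>171))&top&(abs(P[...,2]-.065)<.006); q=P[red]; print('plate',len(q),np.percentile(q,[1,50,99],axis=0).round(4).tolist())
fl=top&(abs(P[...,2]-.010)<.006)&(P[...,0]>.42)&(P[...,0]<.6); q=P[fl]; print('floor',len(q),np.percentile(q,[1,50,99],axis=0).round(4).tolist())
wl=top&(abs(P[...,2]-.030)<.005)&(P[...,0]>.42)&(P[...,0]<.62); q=P[wl]; print('wall',len(q),np.percentile(q,[1,50,99],axis=0).round(4).tolist())
rf=top&(abs(P[...,2]-.078)<.006)&(P[...,0]>.5); q=P[rf]; print('roof',len(q),np.percentile(q,[1,50,99],axis=0).round(4).tolist())
E
```

```text
t 20.5 pos [0.4999 0.0017 0.1042] F [-0.4  0.3 -1.5] gap 0.0544 q [-0.22  0.51  1.83  0.    0.81 -0.22]
rot to theta90 (frac) [-0.0004 -0.0006 -0.0016]
offset frac [-0.747  0.034  0.041]
lid tool [  203   244   162   145 18163] [[-0.0235, -0.0271, -0.0679], [0.0046, -0.0014, -0.0667], [0.0281, 0.0234, -0.0604]]
plate 6114 [[0.4224, -0.0009, 0.0596], [0.4318, 0.0595, 0.0657], [0.4397, 0.1069, 0.0674]]
floor 27472 [[0.4397, -0.02, 0.0093], [0.5056, 0.0438, 0.011], [0.5683, 0.0937, 0.0141]]
wall 4810 [[0.4387, -0.0129, 0.0254], [0.5463, 0.0934, 0.0309], [0.5743, 0.1164, 0.0343]]
roof 36349 [[0.5639, 0.004, 0.0748], [0.6037, 0.067, 0.0792], [0.6516, 0.1227, 0.0822]]
```

View pics/w8.png

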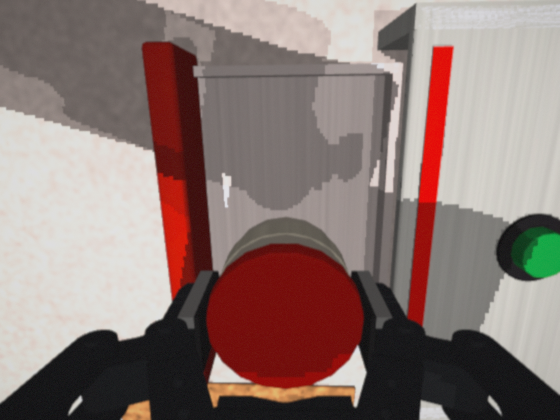

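The tray inside spans x 0.440–0.569 with its left wall at y 0.094, so the centre is (0.504, -0.007). The roof edge is at 0.564. I'll place red at y≈-0.073, opening the jaws only part-way.

Emit:
play_rows([
  {"rot":[0,0,0],"offset":[-0.25,0.02,0],"gripper":1},
  {"rot":[0,0,0],"offset":[-0.5,0.04,0],"gripper":1},
  {"rot":[0,0,0],"offset":[-0.7,0.04,0],"gripper":1},
  {"rot":[0,0,0],"offset":[-0.77,0.04,0.2],"gripper":1},
  {"rot":[0,0,0],"offset":[-0.77,0.04,0.5],"gripper":1},
  {"rot":[0,0,0],"offset":[-0.77,0.04,0.8],"gripper":1},
  {"rot":[0,0,0],"offset":[-0.77,0.04,0.9],"gripper":1},
  {"rot":[0,0,0],"offset":[-0.77,0.04,0.9],"gripper":1},
])

```text
time: 21.35
eef_pos: [0.5019, -0.0732, 0.0129]
eef_rot: [-0.003, 0.707, 0.707, -0.001]
force: [0.4, 0.5, -1.0]
finger_gap: 0.0542
```

```bash
python3 p.py .504 -.075 -.0115
```

```text
t 21.35 pos [ 0.5019 -0.0732  0.0129] F [ 0.4  0.5 -1. ] gap 0.0542 q [-0.37  0.68  1.86  0.    0.61 -0.37]
rot to theta90 (frac) [-0.0023 -0.0014 -0.0004]
offset frac [-0.019  0.022  0.244]
```

Emit:
play_rows([
  {"rot":[-0.002,0,0],"offset":[-0.02,0.01,0.1],"gripper":1},
  {"rot":[-0.002,0,0],"offset":[-0.02,0.01,0.18],"gripper":1},
  {"rot":[-0.002,0,0],"offset":[-0.02,0.01,0.22],"gripper":1},
  {"rot":[-0.002,0,0],"offset":[-0.02,0.01,0.24],"gripper":1},
  {"rot":[-0.002,0,0],"offset":[-0.02,0.01,0.245],"gripper":1},
  {"rot":[-0.002,0,0],"offset":[-0.02,0.01,0.245],"gripper":0.2},
  {"rot":[-0.002,0,0],"offset":[-0.02,0.01,0.245],"gripper":0.2},
  {"rot":[-0.002,0,0],"offset":[-0.02,0.01,0.245],"gripper":0.2},
])

```text
time: 22.15
eef_pos: [0.5023, -0.075, -0.011]
eef_rot: [-0.001, 0.707, 0.707, 0.001]
force: [-4.0, 0.1, 6.3]
finger_gap: 0.0684
```

Emit:
play_rows([
  {"rot":[0,0,0],"offset":[0,0,-0.1],"gripper":0.2},
  {"rot":[0,0,0],"offset":[0,0,-0.3],"gripper":0.2},
  {"rot":[0,0,0],"offset":[0,0,-0.6],"gripper":0.2},
  {"rot":[0,0,0],"offset":[0,0,-1],"gripper":0.2},
  {"rot":[0,0,0],"offset":[0,0,-1],"gripper":0},
])

```text
time: 22.65
eef_pos: [0.5066, -0.0768, 0.0938]
eef_rot: [0.004, 0.707, 0.707, 0.003]
force: [1.2, -0.3, 0.2]
finger_gap: 0.0811
```

Emit:
play_rows([
  {"rot":[0,0,0],"offset":[-0.3,0,-0.1],"gripper":0},
  {"rot":[0,0,0],"offset":[-0.7,0,-0.3],"gripper":0},
  {"rot":[0,0,0],"offset":[-1,0,-0.5],"gripper":0},
  {"rot":[0,0,0],"offset":[-1,0,-0.5],"gripper":0},
])

```text
time: 23.05
eef_pos: [0.5091, -0.1819, 0.1466]
eef_rot: [0.009, 0.709, 0.705, 0.004]
force: [0.2, -0.7, 0.2]
finger_gap: 0.0851
```

```bash
python3 p.py .506 -.219 .05; python3 look.py;python3 look.py .056|grep red
```

```text
t 23.05 pos [ 0.5091 -0.1819  0.1466] F [ 0.2 -0.7  0.2] gap 0.0851 q [-0.55  0.48  1.71  0.    0.94 -0.55]
rot to theta90 (frac) [ 0.0084  0.0032 -0.0022]
offset frac [-0.364 -0.046  0.967]
wrist red px [272.  48.] [ 232    4   82   90 5745] z 0.057 xy [ 0.502  -0.0728] circ [ 0.5019 -0.0728]
wrist yellow px [280. 243.] [ 246  210   69   67 3547] z 0.051 xy [ 0.5061 -0.2159] circ [ 0.506  -0.2164]
wrist blue px [282. 363.] [ 252  336   60   55 2626] z 0.051 xy [ 0.5061 -0.331 ] circ [ 0.506  -0.3317]
top red px [312. 182.] [291 180  42   5 122] z 0.08 xy [ 0.5912 -0.0631] circ [ 0.5919 -0.0615]
scene red px [265. 206.] [239 191  60  31 288] z 0.062 xy [ 0.4311 -0.0253] circ [ 0.4427 -0.013 ]
scene yellow px [222. 244.] [214 237  16  15 189] z 0.049 xy [ 0.512  -0.2199] circ [ 0.5125 -0.2195]
scene blue px [189. 258.] [181 251  16  15 187] z 0.048 xy [ 0.512  -0.3357] circ [ 0.5112 -0.3356]
wrist red px [280.  59.] [ 240   15   82   89 5700] z 0.057 xy [ 0.5022 -0.0735] circ [ 0.5023 -0.0734]
top red px [312. 182.] [291 180  42   5 122] z 0.08 xy [ 0.5896 -0.062 ] circ [ 0.5903 -0.0611]
scene red px [265. 206.] [239 191  60  31 291] z 0.063 xy [ 0.4347 -0.0257] circ [ 0.4445 -0.0135]
```

Red stands in the tray at (0.502, -0.073) with its lid at z 0.057. Yellow hasn't moved: (0.506, -0.216). Go for it.

Emit:
play_rows([
  {"rot":[0.004,0.002,-0.001],"offset":[-0.15,-0.01,0],"gripper":0},
  {"rot":[0.008,0.003,-0.002],"offset":[-0.35,-0.02,0.1],"gripper":0},
  {"rot":[0.008,0.003,-0.002],"offset":[-0.35,-0.02,0.4],"gripper":0},
  {"rot":[0.008,0.003,-0.002],"offset":[-0.35,-0.02,0.7],"gripper":0},
  {"rot":[0.008,0.003,-0.002],"offset":[-0.35,-0.02,0.8],"gripper":0},
  {"rot":[0.008,0.003,-0.002],"offset":[-0.35,-0.02,0.8],"gripper":0},
])

```text
time: 23.95
eef_pos: [0.5025, -0.2094, 0.0611]
eef_rot: [-0.008, 0.705, 0.709, -0.001]
force: [-0.1, -0.6, 0.2]
finger_gap: 0.0856
```

```bash
python3 look.py|grep wrist; python3 p.py .507 -.2165 -.0165
```

```text
wrist red px [132.  42.] [ 104    0   70   84 3660] z 0.065 xy [ 0.4286 -0.1074] circ [ 0.431  -0.1073]
wrist yellow px [293. 255.] [ 244  208   99   95 7297] z 0.051 xy [ 0.5062 -0.2156] circ [ 0.5061 -0.2164]
wrist blue px [289. 391.] [258 382  66  20 836] z 0.049 xy [ 0.5046 -0.308 ] circ [ 0.5054 -0.3107]
t 24.1 pos [ 0.5046 -0.2105  0.0638] F [0.6 0.4 0. ] gap 0.0853 q [-0.6   0.62  1.74  0.    0.79 -0.61]
rot to theta90 (frac) [-0.0037 -0.0027  0.0025]
offset frac [-0.065  0.03   0.802]
```

Emit:
play_rows([
  {"rot":[-0.003,-0.002,0.002],"offset":[-0.06,0.02,0.1],"gripper":0},
  {"rot":[-0.003,-0.002,0.002],"offset":[-0.06,0.02,0.35],"gripper":0},
  {"rot":[-0.003,-0.002,0.002],"offset":[-0.06,0.02,0.6],"gripper":0},
  {"rot":[-0.003,-0.002,0.002],"offset":[-0.06,0.02,0.75],"gripper":0},
  {"rot":[-0.003,-0.002,0.002],"offset":[-0.06,0.02,0.79],"gripper":0},
  {"rot":[-0.003,-0.002,0.002],"offset":[-0.06,0.02,0.79],"gripper":0.3},
  {"rot":[-0.003,-0.002,0.002],"offset":[-0.06,0.02,0.79],"gripper":1},
  {"rot":[-0.003,-0.002,0.002],"offset":[-0.06,0.02,0.79],"gripper":1},
  {"rot":[-0.003,-0.002,0.002],"offset":[-0.06,0.02,0.79],"gripper":1},
  {"rot":[-0.003,-0.002,0.002],"offset":[-0.06,0.02,0.79],"gripper":1},
])

```text
time: 25.1
eef_pos: [0.507, -0.2168, -0.0139]
eef_rot: [0.0, 0.707, 0.707, 0.0]
force: [-0.5, -0.4, 6.1]
finger_gap: 0.0544
```

Emit:
play_rows([
  {"rot":[0,0,0],"offset":[0,0,-0.1],"gripper":1},
  {"rot":[0,0,0],"offset":[0,0,-0.3],"gripper":1},
  {"rot":[0,0,0],"offset":[0,0,-0.6],"gripper":1},
  {"rot":[0,0,0],"offset":[0,0,-1],"gripper":1},
  {"rot":[0,0,0],"offset":[0,0,-1],"gripper":1},
  {"rot":[0,0,0],"offset":[0,0,-1],"gripper":1},
])

```text
time: 25.7
eef_pos: [0.5074, -0.217, 0.0874]
eef_rot: [0.002, 0.707, 0.708, 0.0]
force: [-0.2, 0.2, -1.4]
finger_gap: 0.0543
```

```bash
cat > held.py <<'E'
from m import *
import sys
s=st();im,d,K,T=shot('wrist');P=cloud(d,K,T);h=cv2.cvtColor(im,cv2.COLOR_RGB2HSV)
I=np.linalg.inv(Tt(s)); r=blob(h,COL[sys.argv[1]],(150,230,420,420),110,40); q=P[r[2]]@I[:3,:3].T+I[:3,3]; print('lid tool',r[1],np.percentile(q,[2,50,98],axis=0).round(4).tolist())
E
python3 held.py yellow; python3 p.py .4695 .304 .1
```

```text
lid tool [  207   246   156   142 17309] [[-0.0241, -0.0258, -0.066], [0.0029, -0.0013, -0.0648], [0.0262, 0.0233, -0.0596]]
t 25.75 pos [ 0.5064 -0.2164  0.0862] F [-1.2 -0.  -1.2] gap 0.0545 q [-0.61  0.59  1.72  0.    0.84 -0.61]
rot to theta90 (frac) [0.0003 0.     0.0006]
offset frac [ 5.204 -0.363 -0.138]
```

Yellow is held upright. Carry to the scale.

Emit:
play_rows([
  {"rot":[0,0,0],"offset":[0.15,0,0],"gripper":1},
  {"rot":[0,0,0],"offset":[0.35,-0.02,-0.1],"gripper":1},
  {"rot":[0,0,0],"offset":[0.6,-0.04,-0.15],"gripper":1},
  {"rot":[0,0,0],"offset":[0.8,-0.06,-0.15],"gripper":1},
  {"rot":[0,0,0],"offset":[1,-0.07,-0.15],"gripper":1},
])

```text
time: 26.25
eef_pos: [0.4978, -0.1133, 0.101]
eef_rot: [-0.001, 0.706, 0.708, -0.0]
force: [0.0, -0.4, -1.2]
finger_gap: 0.0546
```

Emit:
play_rows([
  {"rot":[0,0,0],"offset":[0.25,0,0],"gripper":1},
  {"rot":[0,0,0],"offset":[0.5,-0.03,0],"gripper":1},
  {"rot":[0,0,0],"offset":[0.75,-0.05,0],"gripper":1},
  {"rot":[0,0,0],"offset":[1,-0.07,0],"gripper":1},
])

```text
time: 26.65
eef_pos: [0.4886, -0.0104, 0.1008]
eef_rot: [-0.002, 0.706, 0.708, -0.001]
force: [-0.6, 0.0, -2.0]
finger_gap: 0.0547
```

Emit:
play_rows([
  {"rot":[0,0,0],"offset":[0.25,0,0],"gripper":1},
  {"rot":[0,0,0],"offset":[0.5,-0.03,0],"gripper":1},
  {"rot":[0,0,0],"offset":[0.75,-0.05,0],"gripper":1},
  {"rot":[0,0,0],"offset":[1,-0.07,0],"gripper":1},
])

```text
time: 27.05
eef_pos: [0.479, 0.0922, 0.1008]
eef_rot: [-0.004, 0.706, 0.709, -0.001]
force: [0.7, 0.5, -0.8]
finger_gap: 0.0543
```

Emit:
play_rows([
  {"rot":[0,0,0],"offset":[0.25,0,0],"gripper":1},
  {"rot":[0,0,0],"offset":[0.5,-0.03,0],"gripper":1},
  {"rot":[0,0,0],"offset":[0.75,-0.05,0],"gripper":1},
  {"rot":[0,0,0],"offset":[1,-0.07,0],"gripper":1},
])

```text
time: 27.45
eef_pos: [0.4689, 0.1943, 0.1008]
eef_rot: [-0.005, 0.705, 0.709, -0.003]
force: [0.9, -0.3, -0.8]
finger_gap: 0.0548
```

Emit:
play_rows([
  {"rot":[0,0,0],"offset":[0.25,0,0],"gripper":1},
  {"rot":[0,0,0],"offset":[0.5,-0.03,0],"gripper":1},
  {"rot":[0,0,0],"offset":[0.75,-0.05,0],"gripper":1},
  {"rot":[0,0,0],"offset":[1,-0.07,0],"gripper":1},
  {"rot":[0,0,0],"offset":[1,-0.07,0],"gripper":1},
  {"rot":[0,0,0],"offset":[1,-0.07,0],"gripper":1},
])

```text
time: 28.05
eef_pos: [0.4592, 0.295, 0.1007]
eef_rot: [-0.005, 0.704, 0.71, -0.004]
force: [-0.1, 0.0, -1.2]
finger_gap: 0.0545
```

```bash
python3 p.py .4705 .305 .0055
```

```text
t 28.05 pos [0.4592 0.295  0.1007] F [-0.1  0.  -1.2] gap 0.0545 q [0.36 0.56 1.71 0.01 0.88 0.35]
rot to theta90 (frac) [-0.0059 -0.0008  0.0041]
offset frac [0.098 0.126 0.951]
```

Emit:
play_rows([
  {"rot":[-0.003,0,0.002],"offset":[0.1,0.12,0.1],"gripper":1},
  {"rot":[-0.006,0,0.004],"offset":[0.1,0.12,0.3],"gripper":1},
  {"rot":[-0.006,0,0.004],"offset":[0.1,0.12,0.6],"gripper":1},
  {"rot":[-0.006,0,0.004],"offset":[0.1,0.12,0.8],"gripper":1},
  {"rot":[-0.006,0,0.004],"offset":[0.1,0.12,0.86],"gripper":1},
  {"rot":[-0.006,0,0.004],"offset":[0.1,0.12,0.86],"gripper":1},
  {"rot":[-0.006,0,0.004],"offset":[0.1,0.12,0.86],"gripper":1},
])

```text
time: 28.75
eef_pos: [0.4709, 0.3053, 0.015]
eef_rot: [-0.0, 0.707, 0.707, 0.001]
force: [0.3, -0.4, -0.8]
finger_gap: 0.0548
```

```bash
python3 p.py .4705 .305 .0055
```

```text
t 28.75 pos [0.4709 0.3053 0.015 ] F [ 0.3 -0.4 -0.8] gap 0.0548 q [0.38 0.71 1.73 0.   0.7  0.37]
rot to theta90 (frac) [ 0.0006 -0.001  -0.0003]
offset frac [-0.003 -0.004  0.095]
```

Emit:
play_rows([
  {"rot":[0,0,0],"offset":[0,0,0.04],"gripper":1},
  {"rot":[0,0,0],"offset":[0,0,0.08],"gripper":1},
  {"rot":[0,0,0],"offset":[0,0,0.095],"gripper":1},
  {"rot":[0,0,0],"offset":[0,0,0.1],"gripper":1},
  {"rot":[0,0,0],"offset":[0,0,0.1],"gripper":0.3},
  {"rot":[0,0,0],"offset":[0,0,0.1],"gripper":0},
  {"rot":[0,0,0],"offset":[0,0,0.1],"gripper":0},
  {"rot":[0,0,0],"offset":[0,0,0.1],"gripper":0},
  {"rot":[0,0,0],"offset":[0,0,0.1],"gripper":0},
])

```text
time: 29.65
eef_pos: [0.4708, 0.3053, 0.0049]
eef_rot: [-0.0, 0.707, 0.707, 0.001]
force: [-0.1, 0.3, 0.2]
finger_gap: 0.0854
```

Emit:
play_rows([
  {"rot":[0,0,0],"offset":[0,0,-0.2],"gripper":0},
  {"rot":[0,0,0],"offset":[0,0,-0.5],"gripper":0},
  {"rot":[0,0,0],"offset":[0,0,-0.8],"gripper":0},
  {"rot":[0,0,0],"offset":[0,0,-0.8],"gripper":0},
  {"rot":[0,0,0],"offset":[0,0,-0.8],"gripper":0},
  {"rot":[0,0,0],"offset":[0,0,-0.8],"gripper":0},
  {"rot":[0,0,0],"offset":[0,0,-0.8],"gripper":0},
  {"rot":[0,0,0],"offset":[0,0,-0.8],"gripper":0},
  {"rot":[0,0,0],"offset":[0,0,-0.8],"gripper":0},
  {"rot":[0,0,0],"offset":[0,0,-0.8],"gripper":0},
])

```text
time: 30.65
eef_pos: [0.4706, 0.3051, 0.0844]
eef_rot: [-0.001, 0.707, 0.707, 0.001]
force: [0.3, 0.4, -0.9]
finger_gap: 0.0854
```

```bash
python3 p.py .4705 .3045 .004; python3 look.py .070|grep wrist; python3 look.py .056|grep scene
```

```text
t 30.65 pos [0.4706 0.3051 0.0844] F [ 0.3  0.4 -0.9] gap 0.0854 q [0.38 0.6  1.7  0.   0.85 0.37]
rot to theta90 (frac) [ 0.0002 -0.0009 -0.0003]
offset frac [-0.007 -0.001  0.804]
wrist yellow px [286. 240.] [ 237  193   98   95 7288] z 0.071 xy [0.47   0.3064] circ [0.47   0.3061]
scene red px [267. 204.] [239 191  59  26 235] z 0.063 xy [ 0.4312 -0.014 ] circ [ 0.433  -0.0123]
scene yellow px [350. 180.] [343 175  15  12 140] z 0.068 xy [0.4671 0.3071] circ [0.468  0.3075]
scene blue px [189. 258.] [181 251  16  15 189] z 0.048 xy [ 0.5153 -0.3355] circ [ 0.5146 -0.3354]
```

Yellow stood centred on the pan at (0.470, 0.306), z 0.071. Re-grip and carry to the middle tray place (tub y≈-0.007).

Emit:
play_rows([
  {"rot":[0,0,0],"offset":[0,0,0.3],"gripper":0},
  {"rot":[0,0,0],"offset":[0,0,0.6],"gripper":0},
  {"rot":[0,0,0],"offset":[0,0,0.8],"gripper":0},
  {"rot":[0,0,0],"offset":[0,0,0.8],"gripper":0.3},
  {"rot":[0,0,0],"offset":[0,0,0.8],"gripper":1},
  {"rot":[0,0,0],"offset":[0,0,0.8],"gripper":1},
  {"rot":[0,0,0],"offset":[0,0,0.8],"gripper":1},
  {"rot":[0,0,0],"offset":[0,0,0.8],"gripper":1},
  {"rot":[0,0,0],"offset":[0,0,0.8],"gripper":1},
])

```text
time: 31.85
eef_pos: [0.4714, 0.3056, 0.0058]
eef_rot: [-0.0, 0.707, 0.707, 0.002]
force: [-0.1, -0.2, 3.4]
finger_gap: 0.0548
```

Emit:
play_rows([
  {"rot":[0,0,0],"offset":[0,0,-0.2],"gripper":1},
  {"rot":[0,0,0],"offset":[0,0,-0.5],"gripper":1},
  {"rot":[0,0,0],"offset":[0,0,-0.8],"gripper":1},
  {"rot":[0,0,0],"offset":[-0.1,0,-1],"gripper":1},
  {"rot":[0,0,0],"offset":[-0.3,0,-1],"gripper":1},
  {"rot":[0,0,0],"offset":[-0.5,0,-1],"gripper":1},
  {"rot":[0,0,0],"offset":[-0.75,0,-1],"gripper":1},
  {"rot":[0,0,0],"offset":[-1,0,-1],"gripper":1},
])

```text
time: 32.65
eef_pos: [0.4708, 0.2046, 0.1057]
eef_rot: [0.0, 0.707, 0.707, 0.002]
force: [0.5, 0.4, -1.4]
finger_gap: 0.0545
```

Emit:
play_rows([
  {"rot":[0,0,0],"offset":[-0.25,0,0],"gripper":1},
  {"rot":[0,0,0],"offset":[-0.5,0.05,0],"gripper":1},
  {"rot":[0,0,0],"offset":[-0.75,0.1,0],"gripper":1},
  {"rot":[0,0,0],"offset":[-1,0.15,0],"gripper":1},
])

```text
time: 33.05
eef_pos: [0.4858, 0.1036, 0.1057]
eef_rot: [0.0, 0.707, 0.707, 0.002]
force: [0.2, 0.0, -1.7]
finger_gap: 0.0545
```

Emit:
play_rows([
  {"rot":[0,0,0],"offset":[-0.25,0,0],"gripper":1},
  {"rot":[0,0,0],"offset":[-0.5,0.05,0],"gripper":1},
  {"rot":[0,0,0],"offset":[-0.75,0.1,0],"gripper":1},
  {"rot":[0,0,0],"offset":[-1,0.15,0],"gripper":1},
  {"rot":[0,0,0],"offset":[-1,0.15,0],"gripper":1},
  {"rot":[0,0,0],"offset":[-1,0.15,0],"gripper":1},
])

```text
time: 33.65
eef_pos: [0.5005, 0.0034, 0.1054]
eef_rot: [-0.0, 0.708, 0.707, 0.002]
force: [-0.8, -0.1, -1.7]
finger_gap: 0.0543
```

```bash
python3 held.py yellow; python3 p.py .5015 -.008 -.009
```

```text
lid tool [  207   246   156   143 17477] [[-0.0242, -0.0259, -0.0664], [0.003, -0.0013, -0.0652], [0.0262, 0.0233, -0.0601]]
t 33.7 pos [0.5001 0.0041 0.1054] F [ 0.8  0.9 -0.7] gap 0.0546 q [-0.22  0.5   1.83  0.01  0.81 -0.22]
rot to theta90 (frac) [ 0.001  -0.0016 -0.0001]
offset frac [-0.124  0.011  1.144]
```

Emit:
play_rows([
  {"rot":[0,0,0],"offset":[-0.06,0,0.1],"gripper":1},
  {"rot":[0,0,0],"offset":[-0.12,0,0.4],"gripper":1},
  {"rot":[0,0,0],"offset":[-0.12,0,0.7],"gripper":1},
  {"rot":[0,0,0],"offset":[-0.12,0,0.9],"gripper":1},
  {"rot":[0,0,0],"offset":[-0.12,0,1],"gripper":1},
  {"rot":[0,0,0],"offset":[-0.12,0,1],"gripper":1},
  {"rot":[0,0,0],"offset":[-0.12,0,1],"gripper":1},
])

```text
time: 34.4
eef_pos: [0.5006, -0.0074, 0.0055]
eef_rot: [-0.0, 0.707, 0.707, 0.002]
force: [-0.2, 0.6, -1.7]
finger_gap: 0.0543
```

```bash
python3 p.py .501 -.008 -.008
```

```text
t 34.4 pos [ 0.5006 -0.0074  0.0055] F [-0.2  0.6 -1.7] gap 0.0543 q [-0.24  0.69  1.89  0.01  0.56 -0.25]
rot to theta90 (frac) [ 0.0011 -0.0015  0.0003]
offset frac [-0.007  0.004  0.135]
```

Emit:
play_rows([
  {"rot":[0,0,0],"offset":[0,0,0.06],"gripper":1},
  {"rot":[0,0,0],"offset":[0,0,0.11],"gripper":1},
  {"rot":[0,0,0],"offset":[0,0,0.135],"gripper":1},
  {"rot":[0,0,0],"offset":[0,0,0.14],"gripper":1},
  {"rot":[0,0,0],"offset":[0,0,0.14],"gripper":0.2},
  {"rot":[0,0,0],"offset":[0,0,0.14],"gripper":0.2},
  {"rot":[0,0,0],"offset":[0,0,0.14],"gripper":0.2},
])

```text
time: 35.1
eef_pos: [0.5007, -0.0074, -0.0083]
eef_rot: [-0.0, 0.707, 0.707, 0.002]
force: [0.2, 0.5, 0.0]
finger_gap: 0.0682
```

Emit:
play_rows([
  {"rot":[0,0,0],"offset":[0,0,-0.1],"gripper":0.2},
  {"rot":[0,0,0],"offset":[0,0,-0.3],"gripper":0.2},
  {"rot":[0,0,0],"offset":[0,0,-0.6],"gripper":0.2},
  {"rot":[0,0,0],"offset":[0,0,-1],"gripper":0.2},
  {"rot":[0,0,0],"offset":[0,0,-1],"gripper":0},
])

```text
time: 35.6
eef_pos: [0.504, -0.0084, 0.0965]
eef_rot: [0.004, 0.707, 0.707, 0.005]
force: [1.0, -0.3, -0.4]
finger_gap: 0.0806
```

Emit:
play_rows([
  {"rot":[0,0,0],"offset":[-0.3,0,-0.1],"gripper":0},
  {"rot":[0,0,0],"offset":[-0.7,0,-0.3],"gripper":0},
  {"rot":[0,0,0],"offset":[-1,0,-0.5],"gripper":0},
])

```text
time: 35.9
eef_pos: [0.5031, -0.1098, 0.1471]
eef_rot: [0.004, 0.707, 0.707, 0.005]
force: [0.5, 0.8, -0.1]
finger_gap: 0.0852
```

Emit:
play_rows([
  {"rot":[0,0,0],"offset":[-0.3,0,0],"gripper":0},
  {"rot":[0,0,0],"offset":[-0.7,0,0],"gripper":0},
  {"rot":[0,0,0],"offset":[-1,0,0],"gripper":0},
  {"rot":[0,0,0],"offset":[-1,0,0],"gripper":0},
  {"rot":[0,0,0],"offset":[-1,0,0],"gripper":0},
])

```text
time: 36.4
eef_pos: [0.5025, -0.2098, 0.1466]
eef_rot: [0.004, 0.707, 0.707, 0.005]
force: [-0.3, 0.6, -0.3]
finger_gap: 0.0853
```

```bash
python3 look.py|grep -v top;python3 p.py .507 -.331 .05
```

```text
wrist red px [284.  22.] [ 242    0   85   53 3510] z 0.057 xy [ 0.5023 -0.0834] circ [ 0.5023 -0.0757]
wrist blue px [289. 338.] [ 259  310   62   58 2816] z 0.051 xy [ 0.5062 -0.3314] circ [ 0.5063 -0.3324]
scene red px [266. 205.] [239 191  60  30 267] z 0.063 xy [ 0.4289 -0.0188] circ [ 0.432  -0.0102]
scene yellow px [277. 219.] [269 213  16  14 166] z 0.054 xy [ 0.5016 -0.0099] circ [ 0.5024 -0.0108]
scene blue px [189. 258.] [181 251  16  15 188] z 0.048 xy [ 0.5118 -0.3357] circ [ 0.5112 -0.3356]
t 36.55 pos [ 0.5026 -0.2082  0.1467] F [ 0.   0.8 -0.8] gap 0.0851 q [-0.6   0.48  1.7   0.01  0.95 -0.61]
rot to theta90 (frac) [ 0.0054 -0.0008  0.0011]
offset frac [-1.23   0.03   0.966]
```

Yellow is in the tray, lid z≈0.055. Blue is still at (0.506, -0.332).

Emit:
play_rows([
  {"rot":[0.003,0,0],"offset":[-0.4,0.01,0],"gripper":0},
  {"rot":[0.005,0,0.001],"offset":[-0.8,0.03,0.1],"gripper":0},
  {"rot":[0.005,0,0.001],"offset":[-1,0.03,0.4],"gripper":0},
  {"rot":[0.005,0,0.001],"offset":[-1,0.03,0.7],"gripper":0},
  {"rot":[0.005,0,0.001],"offset":[-1,0.03,0.8],"gripper":0},
  {"rot":[0.005,0,0.001],"offset":[-1,0.03,0.8],"gripper":0},
  {"rot":[0.005,0,0.001],"offset":[-1,0.03,0.8],"gripper":0},
])

```text
time: 37.25
eef_pos: [0.5074, -0.3072, 0.0674]
eef_rot: [0.0, 0.706, 0.708, 0.001]
force: [-0.1, 0.1, 0.0]
finger_gap: 0.0852
```

```bash
python3 look.py|grep wrist; python3 p.py .507 -.3325 -.014
```

```text
wrist blue px [285. 280.] [ 239  236   93   88 6299] z 0.051 xy [ 0.5063 -0.3318] circ [ 0.5064 -0.3328]
t 37.4 pos [ 0.5078 -0.3082  0.0682] F [ 0.2 -0.6  1.1] gap 0.0853 q [-0.73  0.66  1.62  0.    0.86 -0.74]
rot to theta90 (frac) [0.0015 0.0002 0.0006]
offset frac [-0.243 -0.011  0.822]
```

Emit:
play_rows([
  {"rot":[0,0,0],"offset":[-0.12,0,0],"gripper":0},
  {"rot":[0,0,0],"offset":[-0.24,-0.01,0.1],"gripper":0},
  {"rot":[0,0,0],"offset":[-0.24,-0.01,0.4],"gripper":0},
  {"rot":[0,0,0],"offset":[-0.24,-0.01,0.7],"gripper":0},
  {"rot":[0,0,0],"offset":[-0.24,-0.01,0.82],"gripper":0},
  {"rot":[0,0,0],"offset":[-0.24,-0.01,0.82],"gripper":0.3},
  {"rot":[0,0,0],"offset":[-0.24,-0.01,0.82],"gripper":1},
  {"rot":[0,0,0],"offset":[-0.24,-0.01,0.82],"gripper":1},
  {"rot":[0,0,0],"offset":[-0.24,-0.01,0.82],"gripper":1},
  {"rot":[0,0,0],"offset":[-0.24,-0.01,0.82],"gripper":1},
])

```text
time: 38.4
eef_pos: [0.5077, -0.3328, -0.0127]
eef_rot: [0.002, 0.707, 0.708, 0.001]
force: [-0.3, -0.6, 1.9]
finger_gap: 0.0544
```

Emit:
play_rows([
  {"rot":[0,0,0],"offset":[0,0,-0.1],"gripper":1},
  {"rot":[0,0,0],"offset":[0,0,-0.3],"gripper":1},
  {"rot":[0,0,0],"offset":[0,0,-0.6],"gripper":1},
  {"rot":[0,0,0],"offset":[0,0,-1],"gripper":1},
  {"rot":[0,0,0],"offset":[0,0,-1],"gripper":1},
  {"rot":[0,0,0],"offset":[0,0,-1],"gripper":1},
])

```text
time: 39.0
eef_pos: [0.5077, -0.3329, 0.089]
eef_rot: [0.004, 0.707, 0.708, 0.001]
force: [0.7, 0.2, -2.0]
finger_gap: 0.0543
```

```bash
python3 held.py blue; python3 p.py .4705 .305 .1
```

```text
lid tool [  208   246   154   140 16853] [[-0.0242, -0.0257, -0.0648], [0.0027, -0.0013, -0.0636], [0.026, 0.0234, -0.0592]]
t 39.05 pos [ 0.5068 -0.3321  0.0876] F [ 0.1  0.6 -2.5] gap 0.0543 q [-0.77  0.64  1.58  0.    0.92 -0.77]
rot to theta90 (frac) [0.002  0.0008 0.0008]
offset frac [ 6.371 -0.352 -0.136]
```

Blue is held. Carry to the scale.

Emit:
play_rows([
  {"rot":[0,0,0],"offset":[0.15,0,-0.05],"gripper":1},
  {"rot":[0,0,0],"offset":[0.35,-0.02,-0.1],"gripper":1},
  {"rot":[0,0,0],"offset":[0.6,-0.04,-0.15],"gripper":1},
  {"rot":[0,0,0],"offset":[0.8,-0.06,-0.15],"gripper":1},
  {"rot":[0,0,0],"offset":[1,-0.06,-0.15],"gripper":1},
])

```text
time: 39.55
eef_pos: [0.4996, -0.2292, 0.102]
eef_rot: [0.001, 0.706, 0.708, 0.001]
force: [-0.9, 1.1, -0.8]
finger_gap: 0.0541
```

Emit:
play_rows([
  {"rot":[0,0,0],"offset":[0.25,0,0],"gripper":1},
  {"rot":[0,0,0],"offset":[0.5,-0.03,0],"gripper":1},
  {"rot":[0,0,0],"offset":[0.75,-0.05,0],"gripper":1},
  {"rot":[0,0,0],"offset":[1,-0.06,0],"gripper":1},
])

```text
time: 39.95
eef_pos: [0.4926, -0.127, 0.1016]
eef_rot: [0.001, 0.706, 0.708, 0.001]
force: [0.1, 0.2, -0.7]
finger_gap: 0.0545
```

Emit:
play_rows([
  {"rot":[0,0,0],"offset":[0.25,0,0],"gripper":1},
  {"rot":[0,0,0],"offset":[0.5,-0.03,0],"gripper":1},
  {"rot":[0,0,0],"offset":[0.75,-0.05,0],"gripper":1},
  {"rot":[0,0,0],"offset":[1,-0.06,0],"gripper":1},
])

```text
time: 40.35
eef_pos: [0.4853, -0.0249, 0.1014]
eef_rot: [0.0, 0.706, 0.708, 0.0]
force: [0.4, -0.0, -1.0]
finger_gap: 0.0539
```

Emit:
play_rows([
  {"rot":[0,0,0],"offset":[0.25,0,0],"gripper":1},
  {"rot":[0,0,0],"offset":[0.5,-0.03,0],"gripper":1},
  {"rot":[0,0,0],"offset":[0.75,-0.05,0],"gripper":1},
  {"rot":[0,0,0],"offset":[1,-0.06,0],"gripper":1},
])

```text
time: 40.75
eef_pos: [0.4778, 0.0771, 0.1012]
eef_rot: [-0.0, 0.706, 0.709, 0.0]
force: [-0.3, 0.5, -2.5]
finger_gap: 0.0543
```

Emit:
play_rows([
  {"rot":[0,0,0],"offset":[0.25,0,0],"gripper":1},
  {"rot":[0,0,0],"offset":[0.5,-0.03,0],"gripper":1},
  {"rot":[0,0,0],"offset":[0.75,-0.05,0],"gripper":1},
  {"rot":[0,0,0],"offset":[1,-0.06,0],"gripper":1},
])

```text
time: 41.15
eef_pos: [0.4699, 0.1789, 0.1009]
eef_rot: [-0.001, 0.705, 0.709, -0.0]
force: [0.8, 0.5, -2.4]
finger_gap: 0.0543
```

Emit:
play_rows([
  {"rot":[0,0,0],"offset":[0.25,0,0],"gripper":1},
  {"rot":[0,0,0],"offset":[0.5,-0.03,0],"gripper":1},
  {"rot":[0,0,0],"offset":[0.75,-0.05,0],"gripper":1},
  {"rot":[0,0,0],"offset":[1,-0.06,0],"gripper":1},
  {"rot":[0,0,0],"offset":[1,-0.06,0],"gripper":1},
  {"rot":[0,0,0],"offset":[1,-0.06,0],"gripper":1},
])

```text
time: 41.75
eef_pos: [0.4622, 0.2794, 0.1006]
eef_rot: [-0.001, 0.705, 0.71, -0.001]
force: [-0.4, -0.1, -1.7]
finger_gap: 0.0543
```

```bash
python3 p.py .4705 .305 .0065
```

```text
t 41.75 pos [0.4622 0.2794 0.1006] F [-0.4 -0.1 -1.7] gap 0.0543 q [0.34 0.55 1.73 0.   0.86 0.33]
rot to theta90 (frac) [-0.0011  0.0001  0.0034]
offset frac [0.255 0.087 0.941]
```

Emit:
play_rows([
  {"rot":[-0.001,0,0.002],"offset":[0.15,0.05,0],"gripper":1},
  {"rot":[-0.001,0,0.003],"offset":[0.255,0.085,0.2],"gripper":1},
  {"rot":[-0.001,0,0.003],"offset":[0.255,0.085,0.5],"gripper":1},
  {"rot":[-0.001,0,0.003],"offset":[0.255,0.085,0.8],"gripper":1},
  {"rot":[-0.001,0,0.003],"offset":[0.255,0.085,0.85],"gripper":1},
  {"rot":[-0.001,0,0.003],"offset":[0.255,0.085,0.85],"gripper":1},
  {"rot":[-0.001,0,0.003],"offset":[0.255,0.085,0.85],"gripper":1},
])

```text
time: 42.45
eef_pos: [0.4714, 0.3053, 0.0165]
eef_rot: [0.0, 0.707, 0.707, 0.001]
force: [-1.0, 0.8, -1.6]
finger_gap: 0.0545
```

```bash
python3 p.py .4705 .305 .0065
```

```text
t 42.45 pos [0.4714 0.3053 0.0165] F [-1.   0.8 -1.6] gap 0.0545 q [ 0.38  0.71  1.73 -0.    0.7   0.38]
rot to theta90 (frac) [ 0.0008 -0.0003  0.0001]
offset frac [-0.003 -0.009  0.1  ]
```

Emit:
play_rows([
  {"rot":[0,0,0],"offset":[0,-0.01,0.04],"gripper":1},
  {"rot":[0,0,0],"offset":[0,-0.01,0.08],"gripper":1},
  {"rot":[0,0,0],"offset":[0,-0.01,0.1],"gripper":1},
  {"rot":[0,0,0],"offset":[0,-0.01,0.105],"gripper":1},
  {"rot":[0,0,0],"offset":[0,-0.01,0.105],"gripper":0.3},
  {"rot":[0,0,0],"offset":[0,-0.01,0.105],"gripper":0},
  {"rot":[0,0,0],"offset":[0,-0.01,0.105],"gripper":0},
  {"rot":[0,0,0],"offset":[0,-0.01,0.105],"gripper":0},
  {"rot":[0,0,0],"offset":[0,-0.01,0.105],"gripper":0},
])

```text
time: 43.35
eef_pos: [0.4704, 0.3052, 0.0059]
eef_rot: [0.0, 0.707, 0.707, 0.001]
force: [0.4, -1.2, 0.1]
finger_gap: 0.0854
```

Emit:
play_rows([
  {"rot":[0,0,0],"offset":[0,0,-0.2],"gripper":0},
  {"rot":[0,0,0],"offset":[0,0,-0.5],"gripper":0},
  {"rot":[0,0,0],"offset":[0,0,-0.8],"gripper":0},
  {"rot":[0,0,0],"offset":[0,0,-0.8],"gripper":0},
  {"rot":[0,0,0],"offset":[0,0,-0.8],"gripper":0},
  {"rot":[0,0,0],"offset":[0,0,-0.8],"gripper":0},
  {"rot":[0,0,0],"offset":[0,0,-0.8],"gripper":0},
  {"rot":[0,0,0],"offset":[0,0,-0.8],"gripper":0},
  {"rot":[0,0,0],"offset":[0,0,-0.8],"gripper":0},
  {"rot":[0,0,0],"offset":[0,0,-0.8],"gripper":0},
])

```text
time: 44.35
eef_pos: [0.4701, 0.3051, 0.0855]
eef_rot: [0.0, 0.707, 0.707, 0.0]
force: [0.0, 0.0, 0.5]
finger_gap: 0.0855
```

```bash
python3 p.py .4705 .3045 .005; python3 look.py .070|grep wrist; python3 look.py .056|grep scene
```

```text
t 44.35 pos [0.4701 0.3051 0.0855] F [0.  0.  0.5] gap 0.0855 q [ 0.38  0.6   1.7  -0.    0.85  0.38]
rot to theta90 (frac) [ 0.0003 -0.0001  0.0001]
offset frac [-0.007  0.004  0.805]
wrist blue px [285. 240.] [ 237  193   98   94 7127] z 0.071 xy [0.4694 0.3061] circ [0.4694 0.3057]
scene red px [268. 204.] [239 191  59  26 235] z 0.064 xy [ 0.4312 -0.013 ] circ [ 0.433  -0.0123]
scene yellow px [277. 219.] [269 213  16  14 168] z 0.054 xy [ 0.5048 -0.0114] circ [ 0.5058 -0.0122]
scene blue px [350. 180.] [343 175  14  11 123] z 0.069 xy [0.4659 0.3079] circ [0.4675 0.3065]
```

Blue stood centred on the pan at (0.4694, 0.306). Re-grip and carry to the left tray place.

Emit:
play_rows([
  {"rot":[0,0,0],"offset":[0,0,0.3],"gripper":0},
  {"rot":[0,0,0],"offset":[0,0,0.6],"gripper":0},
  {"rot":[0,0,0],"offset":[0,0,0.8],"gripper":0},
  {"rot":[0,0,0],"offset":[0,0,0.8],"gripper":0.3},
  {"rot":[0,0,0],"offset":[0,0,0.8],"gripper":1},
  {"rot":[0,0,0],"offset":[0,0,0.8],"gripper":1},
  {"rot":[0,0,0],"offset":[0,0,0.8],"gripper":1},
  {"rot":[0,0,0],"offset":[0,0,0.8],"gripper":1},
  {"rot":[0,0,0],"offset":[0,0,0.8],"gripper":1},
])

```text
time: 45.55
eef_pos: [0.471, 0.3055, 0.0068]
eef_rot: [0.001, 0.707, 0.707, 0.002]
force: [0.1, 0.0, 2.5]
finger_gap: 0.0545
```

Emit:
play_rows([
  {"rot":[0,0,0],"offset":[0,0,-0.2],"gripper":1},
  {"rot":[0,0,0],"offset":[0,0,-0.5],"gripper":1},
  {"rot":[0,0,0],"offset":[0,0,-0.8],"gripper":1},
  {"rot":[0,0,0],"offset":[-0.1,0,-1],"gripper":1},
  {"rot":[0,0,0],"offset":[-0.3,0,-1],"gripper":1},
  {"rot":[0,0,0],"offset":[-0.5,0,-1],"gripper":1},
  {"rot":[0,0,0],"offset":[-0.75,0,-1],"gripper":1},
  {"rot":[0,0,0],"offset":[-1,0,-1],"gripper":1},
])

```text
time: 46.35
eef_pos: [0.4704, 0.2047, 0.1069]
eef_rot: [0.001, 0.707, 0.707, 0.002]
force: [0.5, 0.2, -2.1]
finger_gap: 0.0542
```

Emit:
play_rows([
  {"rot":[0,0,0],"offset":[-0.25,0.05,0],"gripper":1},
  {"rot":[0,0,0],"offset":[-0.5,0.15,0],"gripper":1},
  {"rot":[0,0,0],"offset":[-0.75,0.25,0],"gripper":1},
  {"rot":[0,0,0],"offset":[-1,0.3,0],"gripper":1},
  {"rot":[0,0,0],"offset":[-1,0.3,0],"gripper":1},
  {"rot":[0,0,0],"offset":[-1,0.3,0],"gripper":1},
])

```text
time: 46.95
eef_pos: [0.5002, 0.1044, 0.1069]
eef_rot: [0.0, 0.707, 0.707, 0.002]
force: [-0.8, -1.1, -1.1]
finger_gap: 0.0543
```

```bash
python3 held.py blue; python3 p.py .5005 .058 -.007
```

```text
lid tool [  208   246   154   141 16986] [[-0.0241, -0.0258, -0.0653], [0.0028, -0.0013, -0.0641], [0.0262, 0.0233, -0.0598]]
t 47.0 pos [0.5    0.105  0.1069] F [ 0.3 -0.4 -1.6] gap 0.0547 q [-0.01  0.51  1.81  0.    0.82 -0.01]
rot to theta90 (frac) [ 0.0012 -0.0008  0.0002]
offset frac [-0.472  0.002  1.138]
```

Emit:
play_rows([
  {"rot":[0,0,0],"offset":[-0.2,0,0],"gripper":1},
  {"rot":[0,0,0],"offset":[-0.4,0,0],"gripper":1},
  {"rot":[0,0,0],"offset":[-0.47,0,0.2],"gripper":1},
  {"rot":[0,0,0],"offset":[-0.47,0,0.5],"gripper":1},
  {"rot":[0,0,0],"offset":[-0.47,0,0.8],"gripper":1},
  {"rot":[0,0,0],"offset":[-0.47,0,1],"gripper":1},
  {"rot":[0,0,0],"offset":[-0.47,0,1],"gripper":1},
  {"rot":[0,0,0],"offset":[-0.47,0,1],"gripper":1},
])

```text
time: 47.8
eef_pos: [0.5, 0.0591, 0.0068]
eef_rot: [0.0, 0.706, 0.708, 0.001]
force: [0.5, -0.5, -1.3]
finger_gap: 0.0545
```

```bash
python3 p.py .5005 .058 -.007
```

```text
t 47.8 pos [0.5    0.0591 0.0068] F [ 0.5 -0.5 -1.3] gap 0.0545 q [-0.11  0.69  1.88  0.    0.57 -0.11]
rot to theta90 (frac) [ 0.0009 -0.0008  0.0008]
offset frac [-0.011  0.005  0.138]
```

Emit:
play_rows([
  {"rot":[0,0,0],"offset":[-0.01,0,0.06],"gripper":1},
  {"rot":[0,0,0],"offset":[-0.01,0,0.11],"gripper":1},
  {"rot":[0,0,0],"offset":[-0.01,0,0.135],"gripper":1},
  {"rot":[0,0,0],"offset":[-0.01,0,0.14],"gripper":1},
  {"rot":[0,0,0],"offset":[-0.01,0,0.14],"gripper":0.2},
  {"rot":[0,0,0],"offset":[-0.01,0,0.14],"gripper":0.2},
  {"rot":[0,0,0],"offset":[-0.01,0,0.14],"gripper":0.2},
])

```text
time: 48.5
eef_pos: [0.5003, 0.058, -0.0069]
eef_rot: [0.0, 0.707, 0.708, 0.002]
force: [0.6, 0.6, 0.8]
finger_gap: 0.0684
```

Emit:
play_rows([
  {"rot":[0,0,0],"offset":[0,0,-0.1],"gripper":0.2},
  {"rot":[0,0,0],"offset":[0,0,-0.3],"gripper":0.2},
  {"rot":[0,0,0],"offset":[0,0,-0.6],"gripper":0.2},
  {"rot":[0,0,0],"offset":[0,0,-1],"gripper":0.2},
  {"rot":[0,0,0],"offset":[0,0,-1],"gripper":0.2},
  {"rot":[0,0,0],"offset":[0,0,-1],"gripper":1},
])

```text
time: 49.1
eef_pos: [0.5007, 0.0578, 0.0946]
eef_rot: [0.002, 0.707, 0.708, 0.002]
force: [0.8, -0.2, 0.5]
finger_gap: 0.055
```

Emit:
play_rows([
  {"rot":[0,0,0],"offset":[-0.3,-0.1,-0.2],"gripper":1},
  {"rot":[0,0,0],"offset":[-0.7,-0.2,-0.4],"gripper":1},
  {"rot":[0,0,0],"offset":[-1,-0.3,-0.6],"gripper":1},
  {"rot":[0,0,0],"offset":[-1,-0.3,-0.6],"gripper":1},
  {"rot":[0,0,0],"offset":[-1,-0.3,-0.6],"gripper":1},
])

```text
time: 49.6
eef_pos: [0.4699, -0.0425, 0.1536]
eef_rot: [0.001, 0.707, 0.707, 0.002]
force: [0.8, -0.0, -1.4]
finger_gap: -0.0002
```

```bash
python3 p.py .395 -.007 .02; python3 look.py .056
python3 - <<'E'
from m import *
im,d,K,T=shot('wrist','w9');P=cloud(d,K,T);h=cv2.cvtColor(im,cv2.COLOR_RGB2HSV)
red=(h[...,1]>120)&((h[...,0]<8)|(h[...,0]>171))&(abs(P[...,2]-.065)<.004)&(P[...,0]<.46)
q=P[red]
for a in(-.08,-.04,0,.04,.08):
  k=q[abs(q[:,1]-a)<.01]
  if len(k): print('plate top at y',a,np.percentile(k[:,0],[2,98]).round(4))
E
```

```text
t 49.6 pos [ 0.4699 -0.0425  0.1536] F [ 0.8 -0.  -1.4] gap -0.0002 q [-0.33  0.39  1.86  0.    0.89 -0.33]
rot to theta90 (frac) [ 0.0021 -0.0011 -0.0002]
offset frac [ 0.352 -0.755  1.334]
wrist red px [233. 147.] [ 211    0   43  303 8022] z 0.066 xy [0.4312 0.0011] circ [ 0.4276 -0.0022]
wrist yellow px [325. 158.] [ 289  121   73   74 4225] z 0.057 xy [ 0.4993 -0.0073] circ [ 0.4996 -0.0075]
wrist blue px [327.  64.] [ 289   22   78   85 5100] z 0.057 xy [0.4988 0.0576] circ [0.4989 0.0578]
top red px [269. 183.] [255 182  30   4  90] z 0.08 xy [0.5882 0.0606] circ [0.587  0.0589]
top blue px [269. 211.] [263 205  12  16  96] z 0.056 xy [0.5078 0.0628] circ [0.5027 0.0573]
scene red px [260. 227.] [252 220  16  14 169] z 0.054 xy [ 0.5081 -0.077 ] circ [ 0.5083 -0.0778]
scene yellow px [277. 219.] [269 213  16  13 164] z 0.054 xy [ 0.505  -0.0113] circ [ 0.5058 -0.0122]
scene blue px [293. 214.] [286 209  15  10  89] z 0.054 xy [0.511  0.0511] circ [0.5026 0.0537]
plate top at y -0.08 [0.4241 0.4407]
plate top at y -0.04 [0.4238 0.4403]
plate top at y 0 [0.4235 0.4397]
plate top at y 0.04 [0.4227 0.4393]
plate top at y 0.08 [0.4222 0.4389]
```

View pics/w9.png

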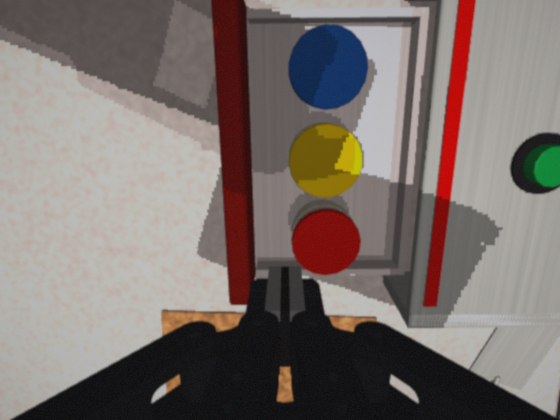

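All three tubs stand in the tray, lids at z 0.057: blue (327,64), yellow (325,158), red (325,240). The plate's outer face is at x≈0.423 and the packer's yaw is about 0.7°. I'll turn the shut fingers with the narrow side forward, in front of the plate.

Emit:
play_rows([
  {"rot":[0,0,0.1],"offset":[0.05,-0.1,0],"gripper":1},
  {"rot":[0,0,0.2],"offset":[0.1,-0.25,0],"gripper":1},
  {"rot":[0,0,0.28],"offset":[0.2,-0.4,0],"gripper":1},
  {"rot":[0,0,0.36],"offset":[0.25,-0.55,0],"gripper":1},
  {"rot":[0,0,0.43],"offset":[0.35,-0.7,0],"gripper":1},
  {"rot":[0,0,0.5],"offset":[0.35,-0.75,0],"gripper":1},
  {"rot":[0,0,0.57],"offset":[0.35,-0.75,0],"gripper":1},
  {"rot":[0,0,0.64],"offset":[0.35,-0.75,0],"gripper":1},
  {"rot":[0,0,0.71],"offset":[0.35,-0.75,0],"gripper":1},
  {"rot":[0,0,0.745],"offset":[0.35,-0.75,0],"gripper":1},
])

```text
time: 50.8
eef_pos: [0.3944, -0.0053, 0.1525]
eef_rot: [-0.001, 0.999, 0.034, 0.001]
force: [0.2, -0.4, 0.3]
finger_gap: -0.0
```

```bash
python3 p.py .395 -.007 -.002
```

```text
t 50.8 pos [ 0.3944 -0.0053  0.1525] F [ 0.2 -0.4  0.3] gap -0.0 q [-0.3   0.3   2.03  0.    0.81  1.2 ]
rot to theta90 (frac) [-4.000e-04 -1.800e-03 -7.174e-01]
offset frac [1.000e-03 2.100e-02 1.545e+00]
```

Emit:
play_rows([
  {"rot":[0,0,0.026],"offset":[0,0.02,0.2],"gripper":1},
  {"rot":[0,0,0.026],"offset":[0,0.02,0.5],"gripper":1},
  {"rot":[0,0,0.026],"offset":[0,0.02,0.8],"gripper":1},
  {"rot":[0,0,0.026],"offset":[0,0.02,0.8],"gripper":1},
  {"rot":[0,0,0.026],"offset":[0,0.02,0.8],"gripper":1},
])

```text
time: 51.3
eef_pos: [0.3942, -0.0063, 0.0721]
eef_rot: [-0.002, 1.0, 0.008, -0.0]
force: [0.3, -0.4, -0.5]
finger_gap: -0.0003
```

Emit:
play_rows([
  {"rot":[0,0,0],"offset":[0,0,0.2],"gripper":1},
  {"rot":[0,0,0],"offset":[0,0,0.45],"gripper":1},
  {"rot":[0,0,0],"offset":[0,0,0.65],"gripper":1},
  {"rot":[0,0,0],"offset":[0,0,0.75],"gripper":1},
  {"rot":[0,0,0],"offset":[0,0,0.75],"gripper":1},
])

```text
time: 51.8
eef_pos: [0.3948, -0.006, -0.0028]
eef_rot: [-0.002, 1.0, 0.008, -0.0]
force: [-0.9, 0.6, 0.2]
finger_gap: 0.0002
```

```bash
python3 p.py .49 -.007 -.002; python3 look.py .056|grep wrist
```

```text
t 51.8 pos [ 0.3948 -0.006  -0.0028] F [-0.9  0.6  0.2] gap 0.0002 q [-0.3   0.67  2.15  0.01  0.32  1.24]
rot to theta90 (frac) [-0.0015 -0.0013 -0.7426]
offset frac [ 0.952  0.025 -0.008]
wrist red px [279. 215.] [    0   177   560    77 40970] z 0.065 xy [ 0.4327 -0.0043] circ [ 0.4321 -0.0044]
wrist yellow px [296.  39.] [  202     0   190    95 13577] z 0.057 xy [ 0.487  -0.0087] circ [ 0.4966 -0.0086]
wrist blue px [84. 40.] [    0     0   172    93 13314] z 0.057 xy [0.4859 0.0538] circ [0.4902 0.0528]
```

Pushing slowly.

Emit:
play_rows([
  {"rot":[0,0,0],"offset":[0.08,0,0],"gripper":1},
  {"rot":[0,0,0],"offset":[0.14,0,0],"gripper":1},
  {"rot":[0,0,0],"offset":[0.19,0,0],"gripper":1},
  {"rot":[0,0,0],"offset":[0.24,0,0],"gripper":1},
  {"rot":[0,0,0],"offset":[0.3,0,0],"gripper":1},
  {"rot":[0,0,0],"offset":[0.36,0,0],"gripper":1},
  {"rot":[0,0,0],"offset":[0.43,0,0],"gripper":1},
  {"rot":[0,0,0],"offset":[0.5,0,0],"gripper":1},
  {"rot":[0,0,0],"offset":[0.57,0,0],"gripper":1},
  {"rot":[0,0,0],"offset":[0.64,0,0],"gripper":1},
])

```text
time: 52.95
eef_pos: [0.4593, -0.005, -0.0019]
eef_rot: [-0.002, 1.0, 0.008, 0.0]
force: [-4.0, -0.4, 0.9]
finger_gap: 0.0001
```

```bash
python3 p.py .542 -.006 -.003; python3 look.py .056|grep -v top
```

```text
t 52.95 pos [ 0.4593 -0.005  -0.0019] F [-4.  -0.4  0.9] gap 0.0001 q [-0.26  0.68  1.99  0.01  0.47  1.29]
rot to theta90 (frac) [-0.0009 -0.0016 -0.7426]
offset frac [0.827 0.023 0.012]
wrist red px [280. 259.] [    0   218   560    82 44005] z 0.065 xy [ 0.4807 -0.0037] circ [ 0.4803 -0.0036]
wrist yellow px [296.  67.] [  205     0   184   151 23033] z 0.057 xy [ 0.544  -0.0079] circ [ 0.5473 -0.008 ]
wrist blue px [87. 68.] [    0     0   178   148 22749] z 0.057 xy [0.5429 0.0554] circ [0.5453 0.057 ]
scene red px [272. 215.] [244 201  60  27 240] z 0.063 xy [ 0.4819 -0.0195] circ [ 0.4804 -0.0122]
scene yellow px [281. 228.] [275 223  15  11  94] z 0.055 xy [ 0.5428 -0.011 ] circ [ 0.5481 -0.0106]
scene blue px [298. 220.] [292 217  14   9  77] z 0.055 xy [0.5416 0.0539] circ [0.5446 0.0545]
```

The tray moves at 4 N and the tubs ride along upright. About 87 mm remains to the stop.

Emit:
play_rows([
  {"rot":[0,0,0],"offset":[0.05,0.01,0],"gripper":1},
  {"rot":[0,0,0],"offset":[0.12,0.01,0],"gripper":1},
  {"rot":[0,0,0],"offset":[0.2,0.01,0],"gripper":1},
  {"rot":[0,0,0],"offset":[0.28,0.01,0],"gripper":1},
  {"rot":[0,0,0],"offset":[0.36,0.01,0],"gripper":1},
  {"rot":[0,0,0],"offset":[0.44,0.01,0],"gripper":1},
  {"rot":[0,0,0],"offset":[0.52,0.01,0],"gripper":1},
  {"rot":[0,0,0],"offset":[0.6,0.01,0],"gripper":1},
  {"rot":[0,0,0],"offset":[0.68,0.01,0],"gripper":1},
  {"rot":[0,0,0],"offset":[0.75,0.01,0],"gripper":1},
])

```text
time: 54.1
eef_pos: [0.5314, -0.0049, -0.002]
eef_rot: [-0.002, 1.0, 0.009, -0.003]
force: [-14.8, -4.0, 9.5]
finger_gap: -0.0002
```

Emit:
play_rows([
  {"rot":[0,0,0],"offset":[0.03,0,0],"gripper":1},
  {"rot":[0,0,0],"offset":[0.05,0,0],"gripper":1},
  {"rot":[0,0,0],"offset":[0.07,0,0],"gripper":1},
  {"rot":[0,0,0],"offset":[0.09,0,0],"gripper":1},
  {"rot":[0,0,0],"offset":[0.1,0,0],"gripper":1},
  {"rot":[0,0,0],"offset":[0.1,0,0],"gripper":1},
])

```text
time: 54.7
eef_pos: [0.5421, -0.0048, -0.0021]
eef_rot: [-0.002, 1.0, 0.009, -0.003]
force: [-3.6, 1.0, 0.9]
finger_gap: -0.0003
```

A 15 N transient appeared at x 0.531 and then dropped. I'll look before pushing further.

Run:
```python
from m import *
im,d,K,T=shot('wrist');P=cloud(d,K,T);h=cv2.cvtColor(im,cv2.COLOR_RGB2HSV)
red=(h[...,1]>120)&((h[...,0]<8)|(h[...,0]>171))&(abs(P[...,2]-.065)<.005)
q=P[red]; print('plate',len(q),np.percentile(q,[2,98],axis=0).round(4).tolist())
im2=shot('scene')[0][130:330,180:420]
a=cv2.resize(cv2.cvtColor(im,cv2.COLOR_RGB2BGR),(400,300));b=cv2.resize(cv2.cvtColor(im2,cv2.COLOR_RGB2BGR),(400,333))
cv2.imwrite('pics/c10.png',np.hstack([cv2.copyMakeBorder(a,0,33,0,0,0),b]))
```

```text
plate 6998 [[0.5531, -0.0934, 0.0645], [0.5591, 0.0863, 0.067]]
```

View pics/c10.png

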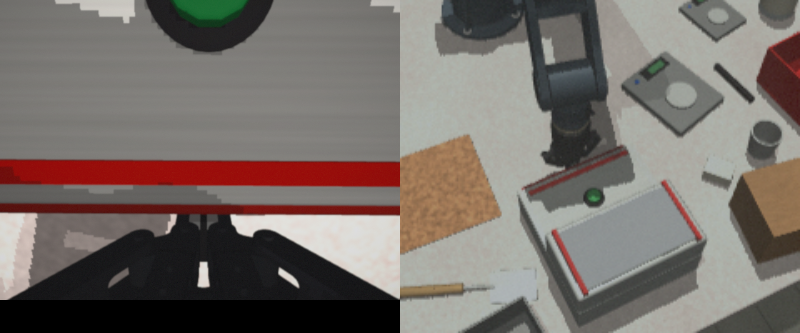

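The plate is almost home, its outer face at about 0.554 against a home of 0.553. Push the last few millimetres to the stop.

Emit:
play_rows([
  {"rot":[0,0,0],"offset":[0.02,0,0],"gripper":1},
  {"rot":[0,0,0],"offset":[0.03,0,0],"gripper":1},
  {"rot":[0,0,0],"offset":[0.04,0,0],"gripper":1},
  {"rot":[0,0,0],"offset":[0.05,0,0],"gripper":1},
])

```text
time: 55.2
eef_pos: [0.5468, -0.0047, -0.002]
eef_rot: [-0.002, 1.0, 0.009, -0.003]
force: [-5.3, 0.5, 2.6]
finger_gap: 0.0002
```

Emit:
play_rows([
  {"rot":[0,0,0],"offset":[0.01,0,0],"gripper":1},
  {"rot":[0,0,0],"offset":[0.02,0,0],"gripper":1},
  {"rot":[0,0,0],"offset":[0.02,0,0],"gripper":1},
])

```text
time: 55.5
eef_pos: [0.5466, -0.0047, -0.002]
eef_rot: [-0.002, 1.0, 0.009, -0.005]
force: [-9.3, -0.9, 5.7]
finger_gap: -0.0002
```

Emit:
play_rows([
  {"rot":[0,0,0],"offset":[0.02,0,0],"gripper":1},
  {"rot":[0,0,0],"offset":[0.03,0,0],"gripper":1},
  {"rot":[0,0,0],"offset":[0.04,0,0],"gripper":1},
  {"rot":[0,0,0],"offset":[0.04,0,0],"gripper":1},
])

```text
time: 55.9
eef_pos: [0.5461, -0.0047, -0.002]
eef_rot: [-0.002, 1.0, 0.009, -0.01]
force: [-11.9, -3.5, 9.1]
finger_gap: 0.0001
```

Emit:
play_rows([
  {"rot":[0,0,0],"offset":[-0.05,0,0],"gripper":1},
  {"rot":[0,0,0],"offset":[-0.12,0,0],"gripper":1},
  {"rot":[0,0,0],"offset":[-0.25,0,0],"gripper":1},
  {"rot":[0,0,0],"offset":[-0.4,0,0],"gripper":1},
  {"rot":[0,0,0],"offset":[-0.6,0,-0.1],"gripper":1},
  {"rot":[0,0,0],"offset":[-0.8,0,-0.5],"gripper":1},
  {"rot":[0,0,0],"offset":[-0.8,0,-1],"gripper":1},
  {"rot":[0,0,0],"offset":[-0.8,0,-1],"gripper":1},
])

```text
time: 56.7
eef_pos: [0.4744, -0.008, 0.1049]
eef_rot: [0.0, 1.0, 0.009, -0.001]
force: [1.8, -0.1, 0.4]
finger_gap: -0.0001
```

Emit:
play_rows([
  {"rot":[0,0,0],"offset":[-0.2,0.5,-0.2],"gripper":1},
  {"rot":[0,0,0],"offset":[-0.2,1,-0.4],"gripper":1},
  {"rot":[0,0,0],"offset":[-0.2,1,-0.6],"gripper":1},
  {"rot":[0,0,0],"offset":[-0.2,1,-0.6],"gripper":1},
])

```text
time: 57.1
eef_pos: [0.4609, -0.1125, 0.1678]
eef_rot: [0.003, 1.0, 0.008, 0.004]
force: [0.3, -0.4, 0.2]
finger_gap: -0.0
```

```bash
python3 p.py
python3 - <<'E'
from m import *
im,d,K,T=shot('wrist');P=cloud(d,K,T);h=cv2.cvtColor(im,cv2.COLOR_RGB2HSV)
red=(h[...,1]>120)&((h[...,0]<8)|(h[...,0]>171))&(abs(P[...,2]-.065)<.005)
q=P[red]; print('plate',len(q),np.percentile(q,[1,99],axis=0).round(4).tolist() if len(q) else 0)
im2=shot('scene')[0][100:330,140:420]
t=shot('top')[0]
a=cv2.resize(cv2.cvtColor(t,cv2.COLOR_RGB2BGR)[60:290,130:480],(400,263));b=cv2.resize(cv2.cvtColor(im2,cv2.COLOR_RGB2BGR),(400,329)); w=cv2.resize(cv2.cvtColor(im,cv2.COLOR_RGB2BGR),(300,225))
c=np.zeros((560,800,3),np.uint8); c[:263,:400]=a;c[:329,400:]=b;c[330:555,:300]=w
cv2.imwrite('pics/c11.png',c)
E
```

```text
t 57.1 pos [ 0.4609 -0.1125  0.1678] F [ 0.3 -0.4  0.2] gap -0.0 q [-0.47  0.37  1.84 -0.    0.92  1.08]
rot to theta90 (frac) [ 0.0054 -0.0008 -0.7427]
plate 6470 [[0.5517, -0.121, 0.0624], [0.5664, 0.0866, 0.0676]]
```

View pics/c11.png

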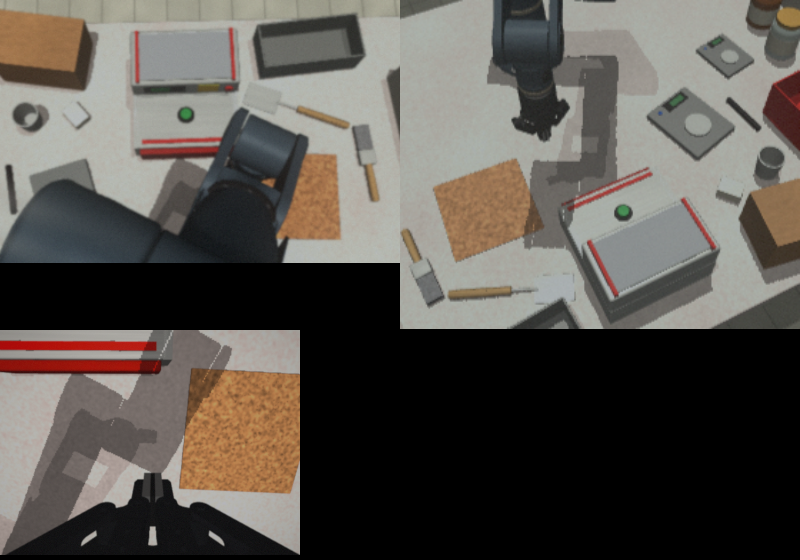

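After release the plate stays at x≈0.552, which is its home position, so it has latched. The mat is empty and the other items are in place. Handing in.

```bash
python3 -c "
from h import *
print(job.close_job())"
```

```text
the job is handed in; nothing more can be done
None
```

I pressed the release button and the tray popped out. The red, yellow and blue tubs were then each weighed and stood in the tray. The tray is pushed home and stays shut. There was no green tub in the scene. The job was handed in at about 57 s.

**Checks that passed**
- **Weighing:** each tub stood within about 1 mm of the pan centre, with its lid at z 0.071 m, and was let go for more than a second.
- **Tray:** all three tubs stood flat in it, lids at z 0.057 m, just before closing.
- **Closing:** at the hard stop the tray stopped moving at about 12 N. After I backed off, its front plate stayed at x≈0.552 m, its home position. If the tray had not latched, the spring would have pushed it out to about 0.42 m.
- **Other items:** in the last views they look unmoved.

**Checks that disagreed**
- **Fingertips short of the reported TCP:** the shut fingertips end about 35 mm short of it, so the first button press touched nothing. I measured the gap and allowed for it afterwards.
- **Contact forces:** there was a 6 N contact when setting red down in the tray. A brief 15 N force also came just before the tray clicked home. I saw no harm from either.
- **Tubs after closing:** with the tray shut they are hidden, so I could not check that they are still upright.

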